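# Seat a repacked valve and hold it two turns open

## Robot

A 7-joint arm with a two-finger parallel gripper is mounted at the origin on the work surface; the furniture and walls round the work are solid. World frame = base frame: x ahead of the robot, y to its left, z up, the work surface at z = 0. Lengths are in mm, angles in rad, forces in N, time in s.
With the tool pointing down it reaches from about 425 to 1025 mm from the base axis. Payload 9.4 kg.
Tool frame: the origin (TCP) lies between the finger pads; the fingertips stand 25 mm ahead of it and the grasp point (between the pads) lies 6 mm ahead of it; z points along the fingers, y is the direction in which the jaws open and shut (so a half turn about z gives the same grasp; the last joint's range is limited). The gripper opens to 85 mm and grips with 20 to 120 N. Pads are 22 mm wide; open, the fingers measure 114 mm over their backs; the gripper's body (76 mm by 85 mm) begins 54 mm behind the grasp point. The pads swing forward as they close: fully open they stand 13 mm farther back than shut.
Start: joints at [-0.077, 0.599, -0.003, 1.599, 0.002, 0.943, -0.08], TCP at [724.999, -0.007, 235.275] pointing down, gripper open.
Joint ranges: [-2.57, 2.57], [-0.35, 1.97], [-1.29, 1.29], [0.11, 2.56], [-1.05, 4.19], [0.11, 1.86], [-2.63, 2.63]. Speed limits (rad/s): [2.22, 2.22, 3.01, 3.01, 3.14, 3.14, 3.14].

## Interface

Orientations are given as [roll, pitch, yaw] about the fixed x, y, z axes, in that order (R = Rz(yaw) Ry(pitch) Rx(roll)).
In Python, from rig import ctrl gives the robot as it stands.
- The arm moves only by the tool jog_arm, never from a script. Its argument "motion" is a list of rows, each an object of numbers: "x", "y", "z": the shift along the tool's x, y, z normalised to -1 to 1, where 1 is 0.03 m; "wx", "wy", "wz": the turn, a rotation vector about the tool's x, y, z normalised to -1 to 1, where 1 is 0.08 rad; "gripper": the opening, from 0 (shut) to 1 (fully open). A call has 1 to 5 rows; each row shifts and turns the commanded pose from where the row before left it, along the tool's axes as they then stand; what a row does not reach is not made up. A row lasts 1/12 s, in which the tool goes at most 41.7 mm and 7.16 degrees, less where a joint would pass 70% of its speed; a pose out of reach is approached as far as the arm can. A call with a number of a shift or a turn outside -1 to 1 is refused whole. A call with a gripper value outside its range is refused whole. The fingers move at their own pace and stop on an object; "force" is the grip in N (left out, the last holds). Time passes only in rows, so rows that do not move let the fingers close. It gives the time, the measured TCP pose, the force and the opening at its end, in the units of the state.
- ctrl.observe(): the state, without advancing time (a new reading comes with each control period).
- ctrl.get_image(name): name is "scene" or "top" or "wrist"; returns a dict with "img" (480x640x3 uint8, red, green, blue), "K" (3x3 intrinsics, pixels), "k1" (the pictures are not rectified: a ray, as slopes to the right and down, at radius r is drawn at 1 + k1 r^2 times it, then the intrinsics apply), "eye" and "rotation" of the camera in the world; the wrist camera has in their place "mount" (4x4, takes a point from camera to tool coordinates, whose origin is the TCP and whose axes are the flange's). Camera axes: x right, y down, z forward; pixel columns grow to the right and rows downward; lengths in mm; the calibration is good to about 2 mm. A picture is of the moment at which its call begins: read the wrist's pose just before it. There is no depth.
- ctrl.hand_in(): hands the job in, once; it reports no verdict.
The state is a dict: "t": time; "joints": joint angles; "dq": joint speeds; "joint_torque": joint torques, N m; "tcp_pos": TCP position; "tcp_rot": TCP orientation; "contact_force": force on the tool from outside, world axes, zero at the start; "torque": the same for the moment, N m; "finger_gap": finger opening in mm.
Only numpy, scipy, OpenCV 4.12 (cv2) and the standard library are available. Lean on these libraries where they do the work, as an engineer would, in place of code of your own. Each camera call takes 0.05 s, during which the arm holds its last target.

## Task

The stem packing of this valve has just been renewed. Take the lift-out handle from the tool block, stand it in the socket on the rim of the valve's hand wheel, and crank the wheel clockwise with it until the valve is closed hard on its stop; then back it off exactly two full turns (counter-clockwise seen from above). Finish there, still gripping the handle in its socket and keeping the wheel still so that the gland nut can be tightened, and leave the other tools standing in the block and the tape roll and the wick spool where they are.

Things in the scene. Friction and masses are not known exactly. Their poses are not given: they have to be found in the camera images.
- handle_grip (a point): Middle of the grip of the lift-out crank handle: loose, 80 to 170 g, upright in any one of the tool block's three holes. Straight round wooden grip 26 mm across, 66 mm long, on a steel collar 30 mm across, 6 mm thick. The point is on its axis, 33 mm below the top, 67 mm above the shank's tip (79 mm above the bench at the start); z points up along the handle.
- handle_tip (a point): Tip of the same handle's steel shank, on its axis, 67 mm below handle_grip. The shank is 12 mm across and 28 mm long below the collar, with a tapered nose (last 6 mm, 5.6 mm across at the tip).
- crank_handle: The same handle, 100 mm long in all; origin at the tip of the shank.
- tool_block: Fixed light-wood block, 62 x 165 x 40 mm high (x, y, z), origin at the centre of its underside. Three upright holes 14 mm wide, 34 mm deep, in a row along its y axis, at y = -55, 0 and +55 mm, hold the handle (collar on the block's top), an awl and a drift, in any order. Fingers that close along the block's x axis keep clear of the neighbours.
- awl: Loose awl with a pear-shaped wooden grip 33 mm across at its widest, no wide collar, standing upright in the tool block, top 95 mm above the bench; origin at its tip. Leave it standing.
- drift: Loose plain steel bar (drift punch), 12 mm across, 86 mm long, standing upright in the tool block, top 92 mm above the bench; origin at its lower end. Leave it standing.
- wheel_centre (a point): On the upright axis of the valve's hand wheel, in the plane of the rim, 150 mm above the bench. Valve bolted to the bench, pipe along its y axis, 220 mm over the ends. Level dark iron wheel, rim 136 mm across outside, 12 mm thick, three spokes. A threaded stem rises through its hub as the valve opens, 4 mm a turn, to at most 190 mm above the bench.
- socket (a point): Centre of the mouth of the socket on the wheel's rim, 58 mm from the axis, 173 mm above the bench; it goes round with the wheel. Upright round boss 29 mm across, plain bore 14.6 mm wide, 30 mm deep; the handle's shank drops in until its collar sits on the boss (handle_grip then 39 mm above this point) and turns freely in it.
- valve_wheel (a joint): Angle of the hand wheel in rad: 0 = closed on its stop, growing as it turns counter-clockwise seen from above (opening), 6.283 a turn. Starts 0.4 to 1.3 turns open, can open to 4.5 turns. Friction about 0.2 N m (3 to 4 N at the handle); stays where it is left.
- masking_tape: Loose roll of masking tape, 98 mm across, 25 mm high, lying on the bench. Leave alone.
- wick_spool: Loose spool of wick, 54 mm across, 62 mm high, standing on the bench. Leave alone.

How it is judged:
By the outcome, as a careful person would: the job done as asked, in the order asked, and still so for the second after the job is handed in, while the arm keeps its last pose, push and grip.
It also fails if it takes over 72 s, if anything falls off the work surface, if the arm or the gripper's body presses on something with over 40 N, if the wrist force passes 120 N, or if a joint passes its speed limit or range.

## Working session

There is one attempt and no reset: what is moved stays moved. The work goes in short steps, Python scripts to look and compute and a tool call to move; the robot and the scene stay as the last step left them, time stands still between calls to the robot, and variables do not carry over. Pictures are saved under pics/ and viewed, and the job is handed in when it is done.

Besides the shell and the picture viewer there is one more tool, called after "Call:" by a JSON object that holds its "fn" and its "kwargs", one argument or row to a line. jog_arm: Moves the arm, as the interface text tells. Its arguments: {"type":"object","properties":{"motion":{"type":"array"},"force":{"type":"number"}},"required":["motion"]}

```bash
ls; mkdir -p pics
cat > h.py <<'E'
import numpy as np, cv2
from rig import ctrl
from scipy.spatial.transform import Rotation as R
def save(name,fn):
    s=ctrl.observe(); d=ctrl.get_image(name); cv2.imwrite('pics/'+fn+'.png',cv2.cvtColor(d['img'],cv2.COLOR_RGB2BGR))
    if 'mount' in d:
        M=np.array(d['mount']); Rt=R.from_euler('xyz',s['tcp_rot']).as_matrix() if np.size(s['tcp_rot'])==3 else np.array(s['tcp_rot'])
        d['rotation']=Rt@M[:3,:3]; d['eye']=np.array(s['tcp_pos'])+Rt@M[:3,3]
    np.savez('pics/'+fn+'.npz',**{k:np.array(d[k]) for k in('img','K','k1','eye','rotation')})
    return d
def ray(d,uv):
    K=np.array(d['K']);k1=float(d['k1'])
    p=np.array([(uv[0]-K[0,2])/K[0,0],(uv[1]-K[1,2])/K[1,1]]);q=p.copy()
    for _ in range(50): q=p/(1+k1*(q@q))
    v=np.array(d['rotation'])@np.array([q[0],q[1],1]);return np.array(d['eye']),v/np.linalg.norm(v)
def plane(d,uv,z):
    e,v=ray(d,uv);return e+v*(z-e[2])/v[2]
def proj(d,P):
    K=np.array(d['K']);c=np.array(d['rotation']).T@(np.array(P)-np.array(d['eye']));q=c[:2]/c[2];q=q*(1+float(d['k1'])*(q@q))
    return K[0,0]*q[0]+K[0,2],K[1,1]*q[1]+K[1,2]
def tri(rs):
    A=sum(np.eye(3)-np.outer(v,v) for e,v in rs);b=sum((np.eye(3)-np.outer(v,v))@e for e,v in rs);return np.linalg.solve(A,b)
E
python3 - <<'E'
from h import *
print(ctrl.observe())
for n in('scene','top','wrist'):
    d=save(n,n+'0');print(n,d['K'],d['k1'],d['eye'],d['rotation'])
E
```

```text
pics
{'t': 0.0, 'joints': array([-0.07672318,  0.60012555, -0.00254615,  1.60011986,  0.00180746,
        0.9429197 , -0.07980103]), 'dq': array([-2.12107132e-05,  4.71083367e-04,  1.33121444e-03,  4.64936137e-04,
       -1.89844894e-03, -6.42786948e-04,  8.82739627e-04]), 'joint_torque': array([-9.47821900e-04, -7.76440001e+01,  1.56451017e+00, -2.58004493e+01,
        1.21808253e-02,  8.94789293e-03,  3.55701900e-05]), 'tcp_pos': array([7.24533640e+02, 4.77181539e-04, 2.34420189e+02]), 'tcp_rot': array([-3.14002930e+00,  1.48231597e-04,  1.57088388e+00]), 'contact_force': array([-0.15666112,  0.7262111 , -0.39443536]), 'torque': array([ 0.02729271, -0.0295694 ,  0.06522411]), 'finger_gap': 85.38552944484489}
scene [[553.34340947   0.         313.00883733]
 [  0.         553.34340947 248.88003636]
 [  0.           0.           1.        ]] -0.025892462712645625 [-184.7663791   690.81240391  549.3619565 ] [-2.04177961 -0.0217514  -2.19671241]
top [[536.2117453    0.         316.97984996]
 [  0.         536.2117453  241.76159669]
 [  0.           0.           1.        ]] -0.054059585466461856 [341.68181964 178.47780444 971.7085841 ] [-2.95184826  0.01184683 -1.5673492 ]
wrist [[398.64276526   0.         317.50550706]
 [  0.         398.64276526 241.93841631]
 [  0.           0.           1.        ]] 0.010604365824643738 [725.57565452  82.13935072 373.45470091] [[ 0.99999798  0.00172162 -0.00103348]
 [ 0.00130012 -0.94736333 -0.32015783]
 [-0.00153027  0.32015584 -0.94736366]]
```

Run:
```python
s=open('h.py').read()
s=s.replace("    np.savez(","    if np.size(d['rotation'])==3: d['rotation']=R.from_euler('xyz',d['rotation']).as_matrix()\n    np.savez(")
open('h.py','w').write(s+"\ndef load(fn): return dict(np.load('pics/'+fn+'.npz'))\n")
import numpy as np
from scipy.spatial.transform import Rotation as R
for n in('scene0','top0'):
    d=dict(np.load(f'pics/{n}.npz')); d['rotation']=R.from_euler('xyz',d['rotation']).as_matrix(); np.savez(f'pics/{n}.npz',**d)
```

```text
(no output)
```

View pics/scene0.png

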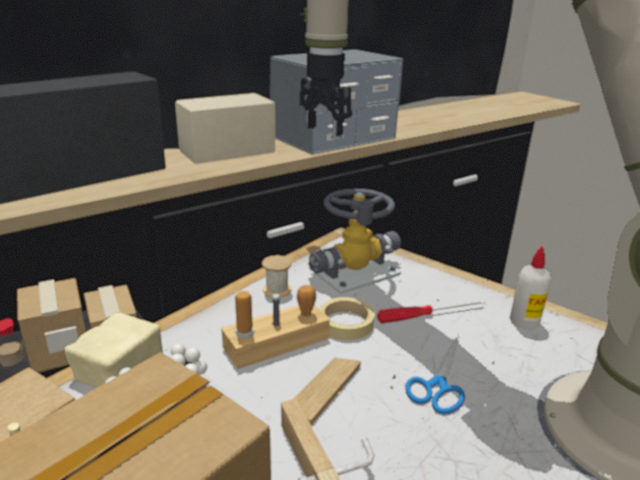

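View pics/top0.png

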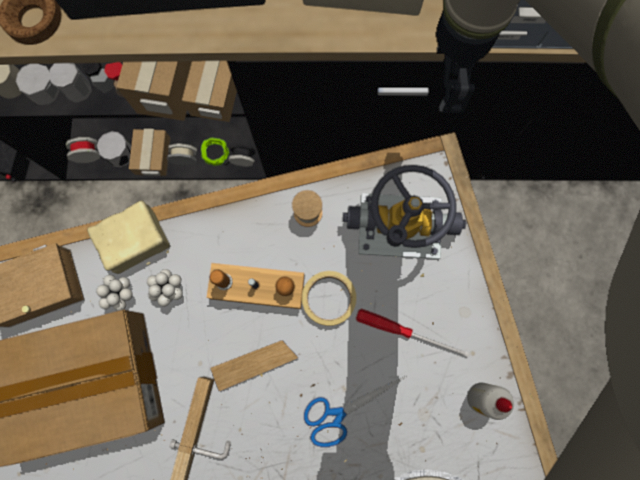

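View pics/wrist0.png

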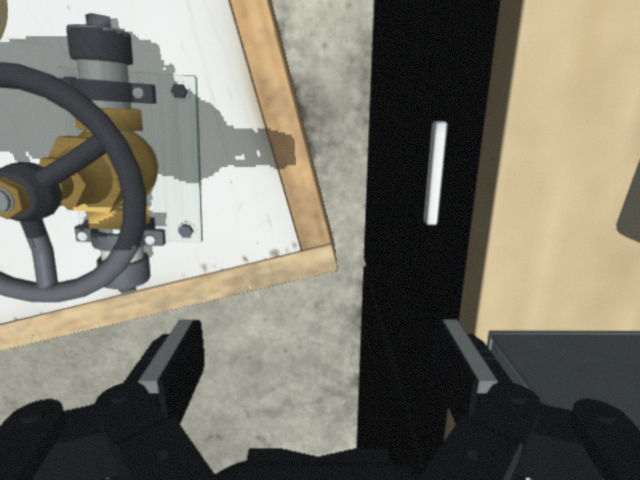

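Run:
```python
import cv2
t=cv2.imread('pics/top0.png'); s=cv2.imread('pics/scene0.png')
cv2.imwrite('pics/t1.png',cv2.resize(t[150:270,340:480],None,fx=5,fy=5,interpolation=2))
cv2.imwrite('pics/t2.png',cv2.resize(t[250:320,195:315],None,fx=6,fy=6,interpolation=2))
cv2.imwrite('pics/s1.png',cv2.resize(s[180:370,215:410],None,fx=3,fy=3,interpolation=2))
```

```text
(no output)
```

View pics/t1.png

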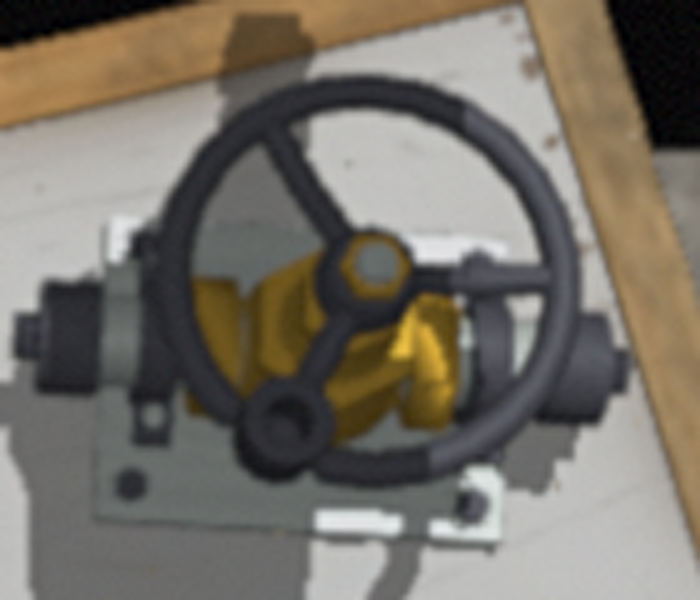

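View pics/t2.png

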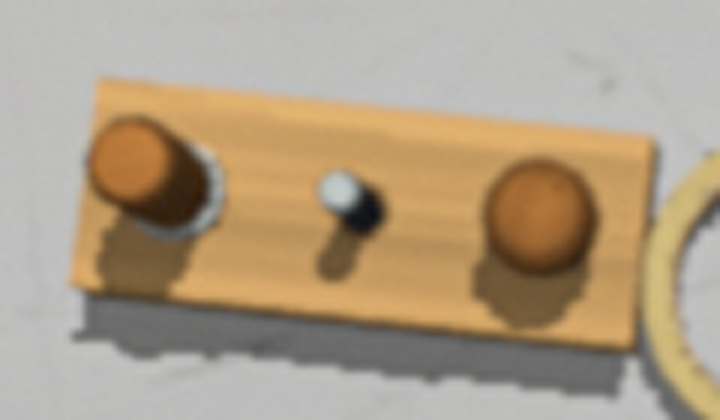

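View pics/s1.png

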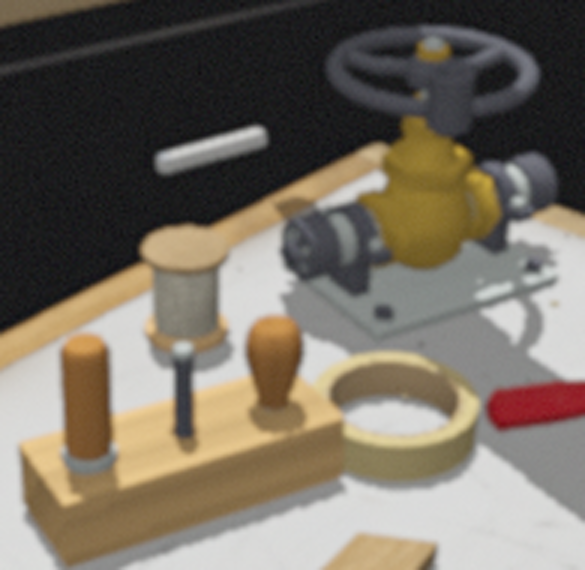

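Run:
```python
from h import *
d=load('top0'); s=load('scene0')
def z(u,f,o): return [(u[0]+.5)/f-.5+o[0],(u[1]+.5)/f-.5+o[1]]
T2=lambda u:z(u,6,(195,250)); T1=lambda u:z(u,5,(340,150)); S1=lambda u:z(u,3,(215,180))
print('handle top',plane(d,T2((131,160)),112))
print('drift top',plane(d,T2((341,191)),92)); print('awl',plane(d,T2((540,216)),80))
c=[plane(d,T2(p),40)[:2] for p in((98,78),(655,138),(632,350),(72,288))]
c=np.array(c);print(c,c.mean(0),[np.linalg.norm(c[i]-c[i-1]) for i in range(4)])
ax=c[0]-c[1]; print('yaw of block y axis',np.arctan2(ax[1],ax[0])-np.pi/2, 'holes',c.mean(0)+ax/np.linalg.norm(ax)*55)
w=plane(d,T1((369,280)),150);so=plane(d,T1((288,420)),173)
print('wheel',w,'sock',so,np.linalg.norm((so-w)[:2]))
for a,b in(((158,280),(580,280)),((369,73),(369,487))): print(np.linalg.norm(plane(d,T1(a),152)-plane(d,T1(b),152)))
print('tri handle', tri([ray(d,T2((131,160))),ray(s,S1((85,343)))]))
print('wheel tri',tri([ray(d,T1((369,280))),ray(s,S1((433,72)))]))
print('sock tri',tri([ray(d,T1((288,420))),ray(s,S1((448,72)))]))
print('stem',tri([ray(d,T1((378,262))),ray(s,S1((433,43)))]))
```

```text
handle top [449.69161189 351.94303491 112.        ]
drift top [443.79503848 297.53832514  92.        ]
awl [438.35577466 243.46356877  80.        ]
[[482.96598121 377.15532118]
 [465.61184588 213.11083551]
 [403.97785889 219.26329766]
 [421.23897273 382.33280645]] [443.44866468 297.9655652 ] [np.float64(61.943764254671464), np.float64(164.9598717634627), np.float64(61.94030305903714), np.float64(163.98051941783177)]
yaw of block y axis -0.10539718999107883 holes [449.23478365 352.66036228]
wheel [557.85716724  36.52964034 150.        ] sock [507.8336778   66.53466624 173.        ] 58.3322473048755
133.33046947290666
134.91618378598113
tri handle [449.58957539 351.92314861 108.1304632 ]
wheel tri [558.01336746  35.27143806 146.8328546 ]
sock tri [508.21319404  66.14822656 170.81178013]
stem [558.76072423  35.86097652 166.52630763]
```

Call:
{"fn": "jog_arm", "kwargs": {
  "motion": [
    {"wz": 0.65, "gripper": 1},
    {"wz": 0.66},
    {"x": 0.4, "y": -0.38},
    {"x": 0.7, "y": -0.68},
    {"x": 0.7, "y": -0.68}
  ],
  "force": 60
}}

```text
validation failed for argument at $.mo...
```

Call:
{"fn": "jog_arm", "kwargs": {
  "motion": [
    {"x": 0.7, "y": -0.68},
    {"x": 0.7, "y": -0.68},
    {"x": 0.7, "y": -0.68},
    {"x": 0.7, "y": -0.68},
    {"x": 0.7, "y": -0.68}
  ]
}}

```text
validation failed for argument at $.mo...
```

Call:
{"fn": "jog_arm", "kwargs": {
  "motion": [
    {"x": 0.7, "y": -0.68},
    {"x": 0.7, "y": -0.68},
    {"x": 0.7, "y": -0.68},
    {"x": 0.7, "y": -0.68},
    {"x": 0.7, "y": -0.68}
  ]
}}

```text
validation failed for argument at $.mo...
```

```bash
cat > go.py <<'E'
from h import *
import sys
def rel(P,s=None):
    s=s or ctrl.observe(); Rt=R.from_euler('xyz',s['tcp_rot']).as_matrix()
    return Rt.T@(np.array(P)-np.array(s['tcp_pos']))/30
if __name__=='__main__':
    P=[float(a) for a in sys.argv[1:4]]; s=ctrl.observe()
    print(s['t'],s['tcp_pos'].round(2),s['tcp_rot'].round(4),s['contact_force'].round(1),round(s['finger_gap'],1)); print('units',rel(P,s).round(3))
E
python3 go.py 449.5 352.2 150
```

```text
0.15 [ 7.2465e+02 -2.0000e-02  2.3462e+02] [-3.1404e+00  1.0000e-04  1.5709e+00] [-0.7  0.6  0.2] 85.7
units [11.742 -9.167  2.83 ]
```

Validation failed, presumably because every row needs all of its fields.

Call:
{"fn": "jog_arm", "kwargs": {
  "motion": [
    {"x": 0, "y": 0, "z": 0, "wx": 0, "wy": 0, "wz": 0.65, "gripper": 1},
    {"x": 0, "y": 0, "z": 0, "wx": 0, "wy": 0, "wz": 0.66, "gripper": 1}
  ],
  "force": 60
}}

```text
t: 0.32
tcp_pos: [724.8, -0.1, 234.8]
tcp_rot: [-3.141, 0.0, 1.464]
contact_force: [-0.4, 0.4, -0.1]
finger_gap: 85.2
```

Call:
{"fn": "jog_arm", "kwargs": {
  "motion": [
    {"x": 0.4, "y": -0.38, "z": 0, "wx": 0, "wy": 0, "wz": 0, "gripper": 1},
    {"x": 0.7, "y": -0.68, "z": 0, "wx": 0, "wy": 0, "wz": 0, "gripper": 1},
    {"x": 0.7, "y": -0.68, "z": 0, "wx": 0, "wy": 0, "wz": 0, "gripper": 1},
    {"x": 0.7, "y": -0.68, "z": 0, "wx": 0, "wy": 0, "wz": 0, "gripper": 1},
    {"x": 0.7, "y": -0.68, "z": 0, "wx": 0, "wy": 0, "wz": 0, "gripper": 1}
  ]
}}

```text
t: 0.73
tcp_pos: [641.4, 106.0, 235.0]
tcp_rot: [-3.141, 0.0, 1.466]
contact_force: [1.7, 0.4, -0.3]
finger_gap: 85.6
```

Call:
{"fn": "jog_arm", "kwargs": {
  "motion": [
    {"x": 0.7, "y": -0.68, "z": 0, "wx": 0, "wy": 0, "wz": 0, "gripper": 1},
    {"x": 0.7, "y": -0.68, "z": 0, "wx": 0, "wy": 0, "wz": 0, "gripper": 1},
    {"x": 0.7, "y": -0.68, "z": 0, "wx": 0, "wy": 0, "wz": 0, "gripper": 1},
    {"x": 0.7, "y": -0.68, "z": 0, "wx": 0, "wy": 0, "wz": 0, "gripper": 1},
    {"x": 0.7, "y": -0.68, "z": 0, "wx": 0, "wy": 0, "wz": 0, "gripper": 1}
  ]
}}

```text
t: 1.15
tcp_pos: [551.0, 221.2, 235.1]
tcp_rot: [-3.141, 0.0, 1.466]
contact_force: [-0.3, 0.5, 0.3]
finger_gap: 85.5
```

Call:
{"fn": "jog_arm", "kwargs": {
  "motion": [
    {"x": 0.7, "y": -0.68, "z": 0, "wx": 0, "wy": 0, "wz": 0, "gripper": 1},
    {"x": 0.7, "y": -0.68, "z": 0, "wx": 0, "wy": 0, "wz": 0, "gripper": 1},
    {"x": 0.7, "y": -0.68, "z": 0, "wx": 0, "wy": 0, "wz": 0, "gripper": 1},
    {"x": 0.7, "y": -0.68, "z": 0, "wx": 0, "wy": 0, "wz": 0, "gripper": 1},
    {"x": 0.5, "y": -0.4, "z": 0, "wx": 0, "wy": 0, "wz": 0, "gripper": 1}
  ]
}}

```text
t: 1.57
tcp_pos: [466.9, 330.8, 235.2]
tcp_rot: [-3.14, -0.0, 1.468]
contact_force: [0.7, -0.1, -0.1]
finger_gap: 85.2
```

```bash
python3 go.py 449.5 352.2 150
```

```text
1.5667 [466.92 330.78 235.15] [-3.1405e+00 -3.0000e-04  1.4685e+00] [ 0.7 -0.1 -0.1] 85.2
units [ 0.65  -0.647  2.839]
```

Call:
{"fn": "jog_arm", "kwargs": {
  "motion": [
    {"x": 0.6, "y": -0.6, "z": 0.5, "wx": 0, "wy": 0, "wz": 0, "gripper": 1},
    {"x": 0, "y": 0, "z": 0.7, "wx": 0, "wy": 0, "wz": 0, "gripper": 1},
    {"x": 0, "y": 0, "z": 0.6, "wx": 0, "wy": 0, "wz": 0, "gripper": 1},
    {"x": 0, "y": 0, "z": 0, "wx": 0, "wy": 0, "wz": 0, "gripper": 1}
  ]
}}

```text
t: 1.9
tcp_pos: [451.5, 347.7, 178.3]
tcp_rot: [-3.138, 0.004, 1.468]
contact_force: [-1.6, -1.4, 0.2]
finger_gap: 85.2
```

```bash
python3 go.py 449.5 352.2 88
python3 - <<'E'
from h import *
d=save('wrist','w1'); save('scene','s2')
print(proj(d,[449.5,352.2,112]))
E
```

```text
1.9 [451.49 347.72 178.31] [-3.1382  0.0037  1.4675] [-1.6 -1.4  0.2] 85.2
units [ 0.153 -0.071  3.01 ]
(np.float64(311.8202280747268), np.float64(256.30385542791487))
```

View pics/w1.png

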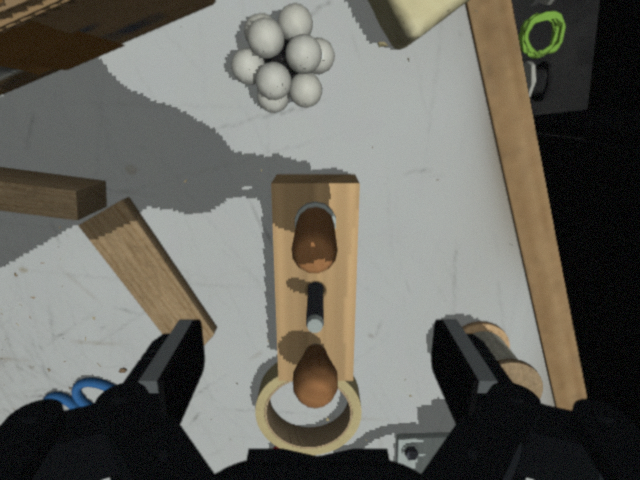

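Call:
{"fn": "jog_arm", "kwargs": {
  "motion": [
    {"x": 0.14, "y": -0.04, "z": 0.6, "wx": 0, "wy": 0, "wz": 0, "gripper": 1},
    {"x": 0, "y": 0, "z": 0.8, "wx": 0, "wy": 0, "wz": 0, "gripper": 1},
    {"x": 0, "y": 0, "z": 0.8, "wx": 0, "wy": 0, "wz": 0, "gripper": 1},
    {"x": 0, "y": 0, "z": 0.7, "wx": 0, "wy": 0, "wz": 0, "gripper": 1},
    {"x": 0, "y": 0, "z": 0, "wx": 0, "wy": 0, "wz": 0, "gripper": 1}
  ]
}}

```text
t: 2.42
tcp_pos: [452.1, 351.7, 92.2]
tcp_rot: [-3.139, 0.003, 1.465]
contact_force: [-0.2, -0.1, 0.7]
finger_gap: 85.8
```

```bash
python3 go.py 450 352.2 88
```

```text
2.4167 [452.06 351.65  92.22] [-3.1393e+00  2.6000e-03  1.4654e+00] [-0.2 -0.1  0.7] 85.8
units [ 0.011 -0.07   0.141]
```

Call:
{"fn": "jog_arm", "kwargs": {
  "motion": [
    {"x": 0, "y": -0.05, "z": 0.12, "wx": 0, "wy": 0, "wz": 0, "gripper": 1},
    {"x": 0, "y": 0, "z": 0, "wx": 0, "wy": 0, "wz": 0, "gripper": 1},
    {"x": 0, "y": 0, "z": 0, "wx": 0, "wy": 0, "wz": 0, "gripper": 1}
  ]
}}

```text
t: 2.67
tcp_pos: [451.8, 353.2, 92.1]
tcp_rot: [3.14, -0.001, 1.466]
contact_force: [0.4, -0.1, -0.0]
finger_gap: 85.2
```

```bash
python3 go.py 450 352.2 88
python3 - <<'E'
from h import *
d=save('wrist','w2')
print(proj(d,[449.5,352.2,112]),proj(d,[450,352,46]))
E
```

```text
2.6667 [451.78 353.2   92.15] [ 3.1402e+00 -1.5000e-03  1.4657e+00] [ 0.4 -0.1 -0. ] 85.2
units [-0.04  -0.056  0.138]
(np.float64(308.77877710431824), np.float64(358.86195092918575)) (np.float64(312.3295465509411), np.float64(281.3878104458723))
```

View pics/w2.png

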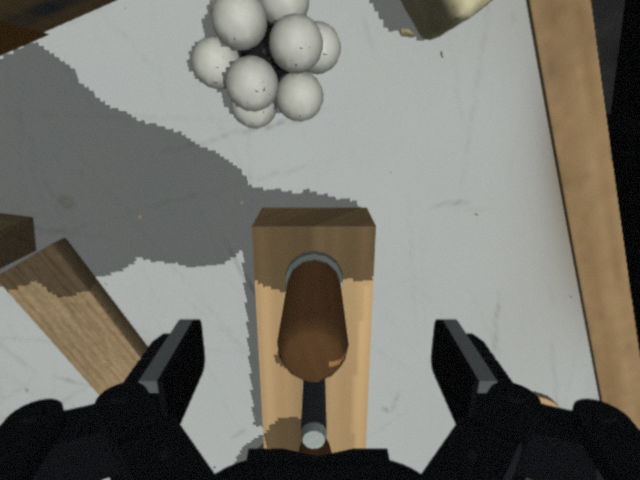

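Call:
{"fn": "jog_arm", "kwargs": {
  "motion": [
    {"x": 0.03, "y": -0.04, "z": 0.1, "wx": 0, "wy": 0, "wz": 0, "gripper": 1},
    {"x": 0, "y": 0, "z": 0, "wx": 0, "wy": 0, "wz": 0, "gripper": 0},
    {"x": 0, "y": 0, "z": 0, "wx": 0, "wy": 0, "wz": 0, "gripper": 0},
    {"x": 0, "y": 0, "z": 0, "wx": 0, "wy": 0, "wz": 0, "gripper": 0},
    {"x": 0, "y": 0, "z": 0, "wx": 0, "wy": 0, "wz": 0, "gripper": 0}
  ],
  "force": 70
}}

```text
t: 3.13
tcp_pos: [450.0, 353.8, 87.8]
tcp_rot: [3.142, -0.0, 1.466]
contact_force: [-0.5, 0.2, 0.0]
finger_gap: 39.0
```

Call:
{"fn": "jog_arm", "kwargs": {
  "motion": [
    {"x": 0, "y": 0, "z": 0, "wx": 0, "wy": 0, "wz": 0, "gripper": 0},
    {"x": 0, "y": 0, "z": 0, "wx": 0, "wy": 0, "wz": 0, "gripper": 0},
    {"x": 0, "y": 0, "z": 0, "wx": 0, "wy": 0, "wz": 0, "gripper": 0},
    {"x": 0, "y": 0, "z": 0, "wx": 0, "wy": 0, "wz": 0, "gripper": 0}
  ]
}}

```text
t: 3.47
tcp_pos: [450.0, 353.8, 88.0]
tcp_rot: [3.142, -0.0, 1.466]
contact_force: [-1.7, -0.4, 5.9]
finger_gap: 23.8
```

```bash
python3 go.py 450 352.2 88;python3 - <<'E'
from h import *
d=save('wrist','w3')
E
```

```text
3.4667 [449.97 353.84  87.99] [ 3.1415e+00 -1.0000e-04  1.4660e+00] [-1.7 -0.4  5.9] 23.8
units [-0.054  0.007 -0.   ]
```

View pics/w3.png

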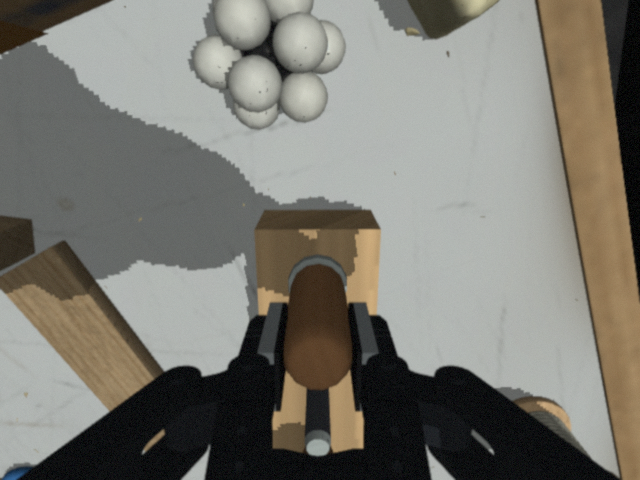

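Call:
{"fn": "jog_arm", "kwargs": {
  "motion": [
    {"x": 0, "y": 0, "z": -0.4, "wx": 0, "wy": 0, "wz": 0, "gripper": 0},
    {"x": 0, "y": 0, "z": -0.6, "wx": 0, "wy": 0, "wz": 0, "gripper": 0},
    {"x": 0, "y": 0, "z": -0.8, "wx": 0, "wy": 0, "wz": 0, "gripper": 0},
    {"x": 0, "y": 0, "z": -0.9, "wx": 0, "wy": 0, "wz": 0, "gripper": 0},
    {"x": 0, "y": 0, "z": -0.9, "wx": 0, "wy": 0, "wz": 0, "gripper": 0}
  ]
}}

```text
t: 3.93
tcp_pos: [449.7, 353.4, 196.3]
tcp_rot: [-3.141, 0.001, 1.466]
contact_force: [0.7, -0.3, -0.4]
finger_gap: 24.0
```

Call:
{"fn": "jog_arm", "kwargs": {
  "motion": [
    {"x": 0, "y": 0, "z": -0.9, "wx": 0, "wy": 0, "wz": 0, "gripper": 0},
    {"x": 0, "y": 0, "z": -0.9, "wx": 0, "wy": 0, "wz": 0, "gripper": 0},
    {"x": 0, "y": 0, "z": -0.7, "wx": 0, "wy": 0, "wz": 0, "gripper": 0},
    {"x": 0, "y": 0, "z": -0.3, "wx": 0, "wy": 0, "wz": 0, "gripper": 0},
    {"x": 0, "y": 0, "z": 0, "wx": 0, "wy": 0, "wz": 0, "gripper": 0}
  ]
}}

```text
t: 4.35
tcp_pos: [450.6, 354.3, 281.5]
tcp_rot: [3.139, -0.003, 1.466]
contact_force: [-0.8, 0.2, -1.1]
finger_gap: 24.3
```

```bash
python3 go.py 508 66.3 280;python3 - <<'E'
from h import *
d=save('scene','s3');d=save('top','t3')
E
```

```text
4.35 [450.62 354.26 281.46] [ 3.1393e+00 -2.6000e-03  1.4659e+00] [-0.8  0.2 -1.1] 24.3
units [-9.345  2.907  0.031]
```

View pics/s3.png

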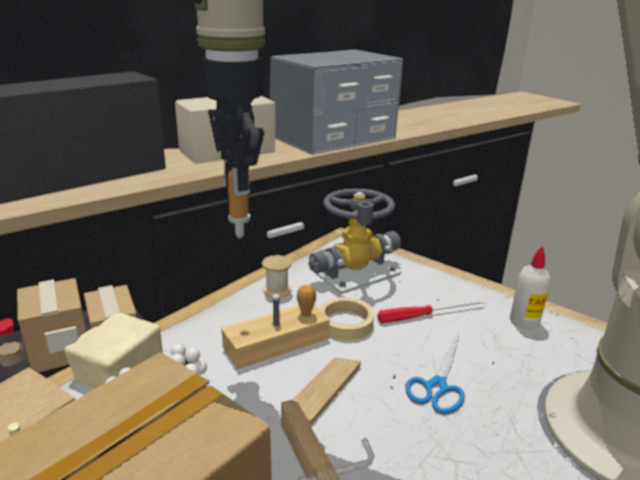

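Call:
{"fn": "jog_arm", "kwargs": {
  "motion": [
    {"x": -0.4, "y": 0.12, "z": 0, "wx": 0, "wy": 0, "wz": 0, "gripper": 0},
    {"x": -0.8, "y": 0.25, "z": 0, "wx": 0, "wy": 0, "wz": 0, "gripper": 0},
    {"x": -0.8, "y": 0.25, "z": 0, "wx": 0, "wy": 0, "wz": 0, "gripper": 0},
    {"x": -0.8, "y": 0.25, "z": 0, "wx": 0, "wy": 0, "wz": 0, "gripper": 0},
    {"x": -0.8, "y": 0.25, "z": 0, "wx": 0, "wy": 0, "wz": 0, "gripper": 0}
  ]
}}

```text
t: 4.87
tcp_pos: [471.6, 240.4, 277.9]
tcp_rot: [-3.139, 0.002, 1.466]
contact_force: [0.3, 0.3, -1.3]
finger_gap: 24.1
```

Call:
{"fn": "jog_arm", "kwargs": {
  "motion": [
    {"x": -0.8, "y": 0.25, "z": 0, "wx": 0, "wy": 0, "wz": 0, "gripper": 0},
    {"x": -0.8, "y": 0.25, "z": 0, "wx": 0, "wy": 0, "wz": 0, "gripper": 0},
    {"x": -0.8, "y": 0.25, "z": 0, "wx": 0, "wy": 0, "wz": 0, "gripper": 0},
    {"x": -0.8, "y": 0.25, "z": 0, "wx": 0, "wy": 0, "wz": 0, "gripper": 0},
    {"x": -0.8, "y": 0.25, "z": 0, "wx": 0, "wy": 0, "wz": 0, "gripper": 0}
  ]
}}

```text
t: 5.28
tcp_pos: [496.1, 117.1, 278.1]
tcp_rot: [-3.139, 0.002, 1.465]
contact_force: [1.1, -0.0, -0.0]
finger_gap: 24.3
```

Call:
{"fn": "jog_arm", "kwargs": {
  "motion": [
    {"x": -0.8, "y": 0.25, "z": 0, "wx": 0, "wy": 0, "wz": 0, "gripper": 0},
    {"x": -0.5, "y": 0.15, "z": 0, "wx": 0, "wy": 0, "wz": 0, "gripper": 0},
    {"x": 0, "y": 0, "z": 0, "wx": 0, "wy": 0, "wz": 0, "gripper": 0},
    {"x": 0, "y": 0, "z": 0, "wx": 0, "wy": 0, "wz": 0, "gripper": 0}
  ]
}}

```text
t: 5.62
tcp_pos: [504.0, 77.9, 278.4]
tcp_rot: [-3.139, 0.001, 1.463]
contact_force: [-0.5, 1.3, -0.3]
finger_gap: 23.8
```

```bash
python3 go.py 508 66.3 280;python3 - <<'E'
from h import *
for n in('scene','top','wrist'): 
    d=save(n,n+'4')
    im=d['img'][:,:,::-1]
    if n=='scene': cv2.imwrite('pics/s4c.png',cv2.resize(im[90:250,300:460],None,fx=4,fy=4,interpolation=2))
    if n=='top': cv2.imwrite('pics/t4c.png',cv2.resize(im[130:280,330:490],None,fx=4,fy=4,interpolation=2))
E
```

```text
5.6167 [504.01  77.93 278.41] [-3.1394e+00  1.2000e-03  1.4634e+00] [-0.5  1.3 -0.3] 23.8
units [-0.371  0.174 -0.053]
```

View pics/s4c.png

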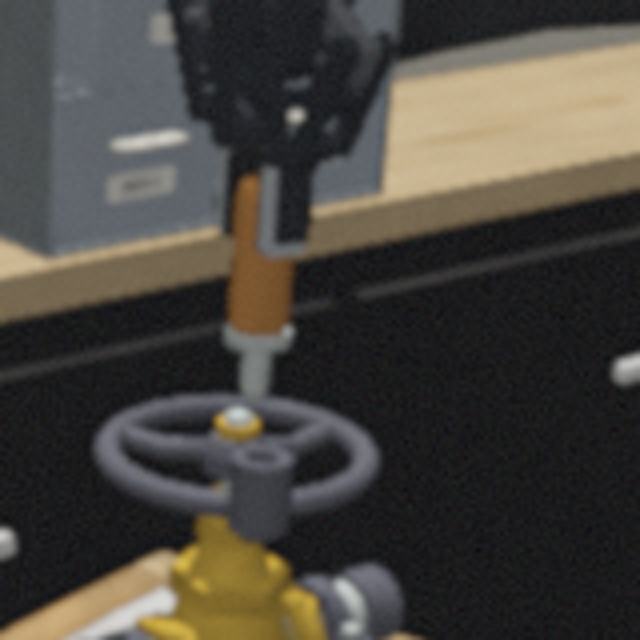

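View pics/t4c.png

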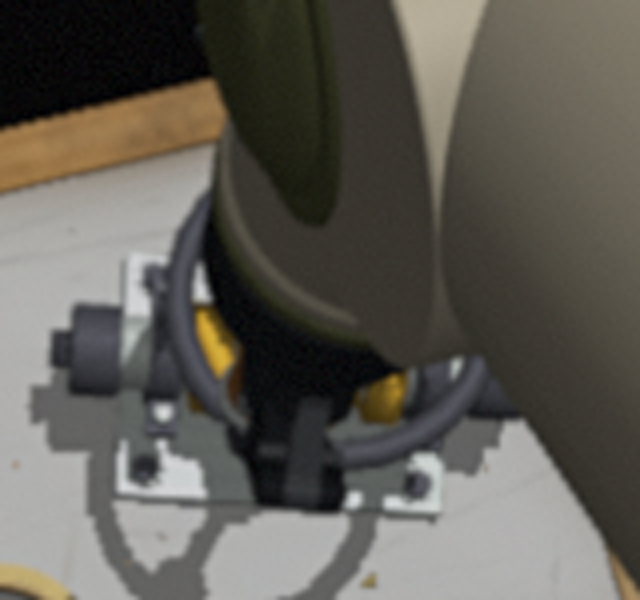

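View pics/wrist4.png

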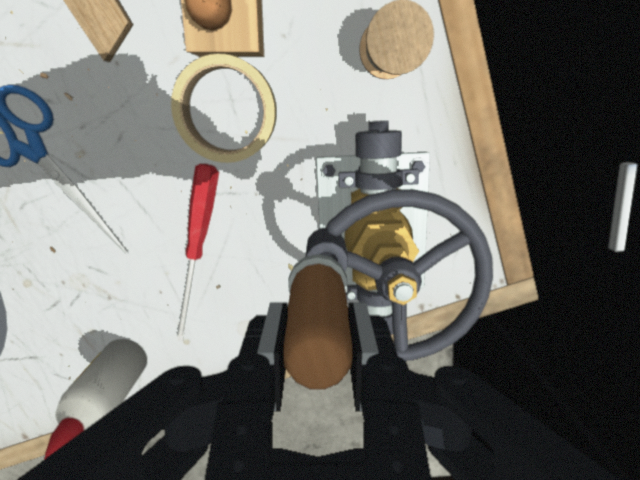

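Run:
```python
from h import *
s=load('scene4')
f=lambda P:[round((proj(s,P)[0]-300+.5)*4-.5,1),round((proj(s,P)[1]-90+.5)*4-.5,1)]
for z in (202.4,230.4,236.4,270): print(z,f([504,77.9,z]))
print('sock', f([508,66.4,173]),f([508,66.4,143]))
w=load('wrist4')
print(proj(w,[504,77.9,302.4]),proj(w,[504,77.9,236]),proj(w,[504,77.9,202.4]),'sock',proj(w,[508,66.4,173]), 'wheel',proj(w,[558,36,150]))
```

```text
202.4 [np.float64(247.7), np.float64(398.3)]
230.4 [np.float64(251.6), np.float64(337.9)]
236.4 [np.float64(252.5), np.float64(324.7)]
270 [np.float64(257.4), np.float64(249.7)]
sock [np.float64(257.4), np.float64(451.9)] [np.float64(253.3), np.float64(512.8)]
(np.float64(314.9671906898494), np.float64(367.35126847075946)) (np.float64(315.98357941234923), np.float64(285.0814484530241)) (np.float64(316.2864099144151), np.float64(260.5554107192604)) sock (np.float64(324.3487080042131), np.float64(259.8925446583118)) wheel (np.float64(395.88418769845237), np.float64(280.4971403066118))
```

Call:
{"fn": "jog_arm", "kwargs": {
  "motion": [
    {"x": -0.18, "y": 0.1, "z": 0, "wx": 0, "wy": 0, "wz": 0, "gripper": 0},
    {"x": -0.17, "y": 0.09, "z": 0.2, "wx": 0, "wy": 0, "wz": 0, "gripper": 0},
    {"x": 0, "y": 0, "z": 0.4, "wx": 0, "wy": 0, "wz": 0, "gripper": 0},
    {"x": 0, "y": 0, "z": 0, "wx": 0, "wy": 0, "wz": 0, "gripper": 0},
    {"x": 0, "y": 0, "z": 0, "wx": 0, "wy": 0, "wz": 0, "gripper": 0}
  ]
}}

```text
t: 6.18
tcp_pos: [509.0, 68.3, 261.1]
tcp_rot: [-3.14, 0.001, 1.466]
contact_force: [0.6, -0.8, -0.3]
finger_gap: 23.7
```

```bash
python3 go.py 508.5 67 256;python3 - <<'E'
from h import *
d=save('scene','s5');im=d['img'][:,:,::-1]
cv2.imwrite('pics/s5c.png',cv2.resize(im[130:230,310:420],None,fx=6,fy=6,interpolation=2))
d=save('wrist','w5');im=d['img'][:,:,::-1]
cv2.imwrite('pics/w5c.png',cv2.resize(im[180:340,240:440],None,fx=4,fy=4,interpolation=2))
E
```

```text
6.1833 [508.97  68.35 261.07] [-3.1402e+00  6.0000e-04  1.4661e+00] [ 0.6 -0.8 -0.3] 23.7
units [-0.046 -0.011  0.169]
```

View pics/s5c.png

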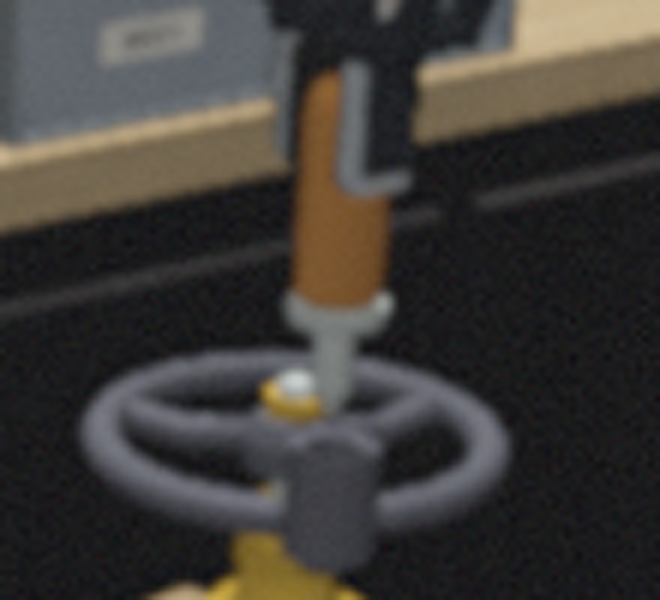

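View pics/w5c.png

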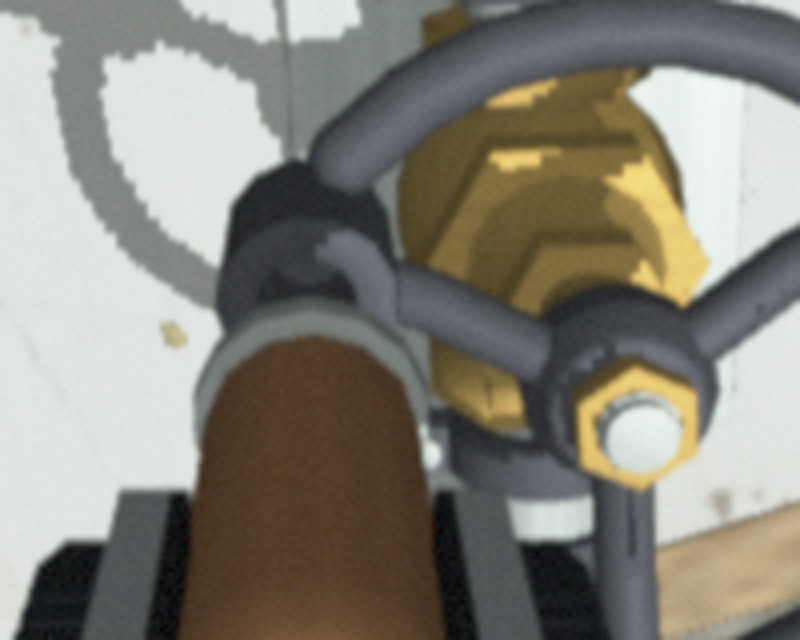

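Call:
{"fn": "jog_arm", "kwargs": {
  "motion": [
    {"x": 0, "y": -0.01, "z": 0.3, "wx": 0, "wy": 0, "wz": 0, "gripper": 0},
    {"x": 0, "y": 0, "z": 0.2, "wx": 0, "wy": 0, "wz": 0, "gripper": 0},
    {"x": 0, "y": 0, "z": 0.1, "wx": 0, "wy": 0, "wz": 0, "gripper": 0},
    {"x": 0, "y": 0, "z": 0.1, "wx": 0, "wy": 0, "wz": 0, "gripper": 0}
  ]
}}

```text
t: 6.62
tcp_pos: [508.7, 68.2, 240.1]
tcp_rot: [-3.141, 0.001, 1.466]
contact_force: [0.1, -2.1, 0.5]
finger_gap: 23.8
```

Call:
{"fn": "jog_arm", "kwargs": {
  "motion": [
    {"x": 0, "y": 0, "z": 0.1, "wx": 0, "wy": 0, "wz": 0, "gripper": 0},
    {"x": 0, "y": 0, "z": 0, "wx": 0, "wy": 0, "wz": 0, "gripper": 0}
  ]
}}

```text
t: 6.78
tcp_pos: [508.7, 68.2, 237.0]
tcp_rot: [-3.141, 0.001, 1.466]
contact_force: [-0.5, -1.9, -1.4]
finger_gap: 24.3
```

Call:
{"fn": "jog_arm", "kwargs": {
  "motion": [
    {"x": -0.02, "y": 0, "z": 0.15, "wx": 0, "wy": 0, "wz": 0, "gripper": 0},
    {"x": -0.02, "y": 0, "z": 0.1, "wx": 0, "wy": 0, "wz": 0, "gripper": 0},
    {"x": 0, "y": 0, "z": 0.1, "wx": 0, "wy": 0, "wz": 0, "gripper": 0},
    {"x": 0, "y": 0, "z": 0.1, "wx": 0, "wy": 0, "wz": 0, "gripper": 0},
    {"x": 0, "y": 0, "z": 0, "wx": 0, "wy": 0, "wz": 0, "gripper": 0}
  ]
}}

```text
t: 7.2
tcp_pos: [508.7, 67.5, 223.6]
tcp_rot: [-3.141, 0.0, 1.466]
contact_force: [1.2, -0.8, -1.2]
finger_gap: 24.3
```

Call:
{"fn": "jog_arm", "kwargs": {
  "motion": [
    {"x": 0, "y": 0, "z": 0.08, "wx": 0, "wy": 0, "wz": 0, "gripper": 0},
    {"x": 0, "y": 0, "z": 0, "wx": 0, "wy": 0, "wz": 0, "gripper": 0}
  ]
}}

```text
t: 7.37
tcp_pos: [508.8, 67.4, 221.5]
tcp_rot: [-3.141, 0.0, 1.466]
contact_force: [-0.3, -0.1, -1.0]
finger_gap: 24.0
```

Call:
{"fn": "jog_arm", "kwargs": {
  "motion": [
    {"x": 0, "y": 0, "z": 0.06, "wx": 0, "wy": 0, "wz": 0, "gripper": 0},
    {"x": 0, "y": 0, "z": 0, "wx": 0, "wy": 0, "wz": 0, "gripper": 0}
  ]
}}

```text
t: 7.53
tcp_pos: [509.1, 67.5, 220.9]
tcp_rot: [3.141, -0.001, 1.466]
contact_force: [-2.8, -1.1, 10.4]
finger_gap: 23.9
```

Call:
{"fn": "jog_arm", "kwargs": {
  "motion": [
    {"x": 0, "y": 0, "z": 0.05, "wx": 0, "wy": 0, "wz": 0, "gripper": 0},
    {"x": 0, "y": 0, "z": 0, "wx": 0, "wy": 0, "wz": 0, "gripper": 0}
  ]
}}

```text
t: 7.7
tcp_pos: [509.4, 67.7, 220.8]
tcp_rot: [3.14, -0.001, 1.466]
contact_force: [-6.5, -0.9, 26.7]
finger_gap: 24.3
```

Run:
```python
from h import *
d=save('scene','s6');im=d['img'][:,:,::-1]
cv2.imwrite('pics/s6c.png',cv2.resize(im[130:230,310:420],None,fx=6,fy=6,interpolation=2))
```

```text
(no output)
```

View pics/s6c.png

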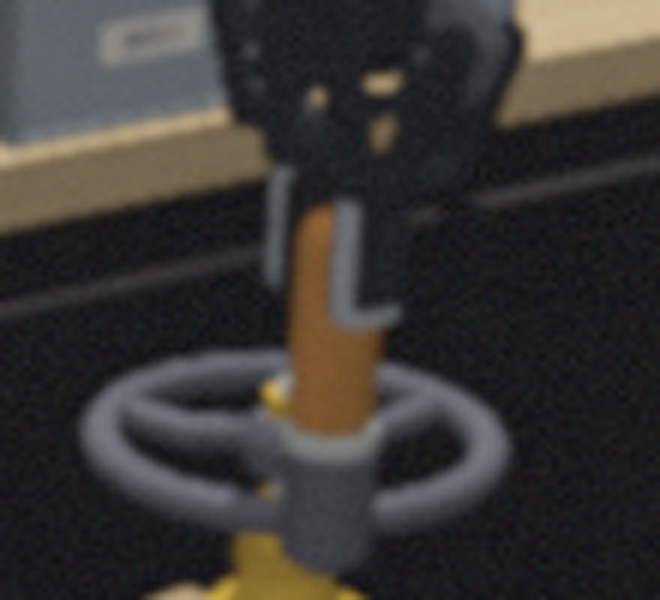

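```bash
cat > cr.py <<'E'
# rows for an arc: cr.py cmdx cmdy stepdeg n [cx cy r]
import sys,numpy as np
from h import *
def arc(px,py,step,n,cx=558.,cy=36.,r=58.2,yaw=None):
    s=ctrl.observe(); yaw=s['tcp_rot'][2]; yaw=1.466
    ex=np.array([np.cos(yaw),np.sin(yaw)]);ey=np.array([np.sin(yaw),-np.cos(yaw)])
    p=np.array([px,py]);th=np.arctan2(py-cy,px-cx)
    out=[]
    for i in range(n):
        th+=np.radians(step);q=np.array([cx+r*np.cos(th),cy+r*np.sin(th)]);d=(q-p)/30
        u=np.round([d@ex,d@ey],2);p=p+30*(u[0]*ex+u[1]*ey);out.append((float(u[0]),float(u[1])))
    return out,p,np.degrees(th)
if __name__=='__main__':
    s=ctrl.observe();P=s['tcp_pos'];print(s['t'],P.round(1),'meas th',np.degrees(np.arctan2(P[1]-36,P[0]-558)).round(1),'r',np.hypot(P[0]-558,P[1]-36).round(1),'F',s['contact_force'].round(1))
    o,p,th=arc(float(sys.argv[1]),float(sys.argv[2]),float(sys.argv[3]),int(sys.argv[4]))
    for i in range(0,len(o),5):print(o[i:i+5])
    print('end',p.round(1),th.round(1))
E
python3 cr.py 509.1 67.5 -12 10
```

```text
7.75 [509.4  67.7 220.8] meas th 146.9 r 58.1 F [-7.5 -0.2 26.5]
[(0.34, 0.22), (0.29, 0.28), (0.22, 0.34), (0.15, 0.38), (0.06, 0.4)]
[(-0.02, 0.41), (-0.1, 0.39), (-0.18, 0.36), (-0.26, 0.32), (-0.31, 0.25)]
end [609.6  62.7] 27.2
```

Call:
{"fn": "jog_arm", "kwargs": {
  "motion": [
    {"x": 0, "y": 0, "z": -0.08, "wx": 0, "wy": 0, "wz": 0, "gripper": 0},
    {"x": 0, "y": 0, "z": 0, "wx": 0, "wy": 0, "wz": 0, "gripper": 0}
  ],
  "force": 100
}}

```text
t: 7.92
tcp_pos: [509.3, 67.5, 221.7]
tcp_rot: [3.14, -0.001, 1.466]
contact_force: [-0.1, -0.2, -0.8]
finger_gap: 23.6
```

Call:
{"fn": "jog_arm", "kwargs": {
  "motion": [
    {"x": 0.34, "y": 0.22, "z": 0, "wx": 0, "wy": 0, "wz": 0, "gripper": 0},
    {"x": 0.29, "y": 0.28, "z": 0, "wx": 0, "wy": 0, "wz": 0, "gripper": 0},
    {"x": 0.22, "y": 0.34, "z": 0, "wx": 0, "wy": 0, "wz": 0, "gripper": 0},
    {"x": 0.15, "y": 0.38, "z": 0, "wx": 0, "wy": 0, "wz": 0, "gripper": 0},
    {"x": 0.06, "y": 0.4, "z": 0, "wx": 0, "wy": 0, "wz": 0, "gripper": 0}
  ]
}}

```text
t: 8.33
tcp_pos: [559.9, 94.9, 221.1]
tcp_rot: [-3.139, -0.0, 1.467]
contact_force: [-5.9, 0.6, 11.1]
finger_gap: 22.9
```

```bash
python3 cr.py 557 94 -12 5
```

```text
8.3333 [559.9  94.9 221.1] meas th 88.1 r 59.0 F [-5.9  0.6 11.1]
[(0.01, 0.4), (-0.07, 0.4), (-0.16, 0.38), (-0.24, 0.33), (-0.29, 0.27)]
end [607.8  66. ] 31.0
```

Call:
{"fn": "jog_arm", "kwargs": {
  "motion": [
    {"x": -0.03, "y": 0.41, "z": 0, "wx": 0, "wy": 0, "wz": 0, "gripper": 0},
    {"x": -0.1, "y": 0.39, "z": 0, "wx": 0, "wy": 0, "wz": 0, "gripper": 0},
    {"x": -0.18, "y": 0.36, "z": 0, "wx": 0, "wy": 0, "wz": 0, "gripper": 0},
    {"x": -0.26, "y": 0.32, "z": 0, "wx": 0, "wy": 0, "wz": 0, "gripper": 0},
    {"x": -0.31, "y": 0.25, "z": 0, "wx": 0, "wy": 0, "wz": 0, "gripper": 0}
  ]
}}

```text
t: 8.75
tcp_pos: [609.6, 64.1, 221.2]
tcp_rot: [-3.141, -0.002, 1.468]
contact_force: [-4.9, 3.6, 10.6]
finger_gap: 23.4
```

```bash
python3 cr.py 609.6 62.7 -10 4
```

```text
8.75 [609.6  64.1 221.2] meas th 28.6 r 58.8 F [-4.9  3.6 10.6]
[(-0.3, 0.16), (-0.32, 0.11), (-0.33, 0.05), (-0.34, -0.01)]
end [614.8  23.2] -12.6
```

Call:
{"fn": "jog_arm", "kwargs": {
  "motion": [
    {"x": -0.3, "y": 0.16, "z": 0, "wx": 0, "wy": 0, "wz": 0, "gripper": 0},
    {"x": -0.32, "y": 0.11, "z": 0, "wx": 0, "wy": 0, "wz": 0, "gripper": 0}
  ]
}}

```text
t: 8.92
tcp_pos: [615.9, 44.7, 221.2]
tcp_rot: [-3.141, -0.002, 1.467]
contact_force: [-4.1, 4.5, 9.4]
finger_gap: 23.3
```

Run:
```python
from cr import *
o,p,th=arc(609.6,62.7,-10,2)
print(p,th)
o,q,th=arc(p[0],p[1],-5,72)
t=np.degrees(np.arctan2(p[1]-36,p[0]-558))
for i in range(0,72,2): print(round(t-5*i-10,1),o[i],o[i+1])
```

```text
[615.70991665  43.35474429] 7.358937266553405
-2.7 (-0.17, 0.03) (-0.16, 0.02)
-12.7 (-0.17, 0.0) (-0.17, -0.01)
-22.7 (-0.17, -0.03) (-0.16, -0.04)
-32.7 (-0.16, -0.06) (-0.16, -0.06)
-42.7 (-0.15, -0.09) (-0.14, -0.09)
-52.7 (-0.13, -0.11) (-0.12, -0.12)
-62.7 (-0.11, -0.13) (-0.1, -0.13)
-72.7 (-0.08, -0.15) (-0.08, -0.15)
-82.7 (-0.06, -0.16) (-0.04, -0.16)
-92.7 (-0.03, -0.17) (-0.02, -0.17)
-102.7 (-0.0, -0.17) (0.01, -0.16)
-112.7 (0.03, -0.17) (0.04, -0.17)
-122.7 (0.05, -0.16) (0.07, -0.15)
-132.7 (0.08, -0.15) (0.1, -0.14)
-142.7 (0.11, -0.13) (0.12, -0.12)
-152.7 (0.12, -0.11) (0.14, -0.1)
-162.7 (0.15, -0.09) (0.15, -0.07)
-172.7 (0.16, -0.06) (0.16, -0.05)
-182.7 (0.17, -0.03) (0.16, -0.01)
-192.7 (0.17, -0.01) (0.17, 0.02)
-202.7 (0.17, 0.02) (0.16, 0.04)
-212.7 (0.16, 0.06) (0.16, 0.07)
-222.7 (0.15, 0.08) (0.14, 0.1)
-232.7 (0.13, 0.1) (0.12, 0.12)
-242.7 (0.11, 0.13) (0.1, 0.14)
-252.7 (0.08, 0.14) (0.08, 0.16)
-262.7 (0.06, 0.15) (0.04, 0.17)
-272.7 (0.03, 0.16) (0.02, 0.17)
-282.7 (0.0, 0.17) (-0.01, 0.17)
-292.7 (-0.03, 0.17) (-0.04, 0.16)
-302.7 (-0.05, 0.16) (-0.07, 0.16)
-312.7 (-0.09, 0.14) (-0.09, 0.14)
-322.7 (-0.11, 0.13) (-0.12, 0.13)
-332.7 (-0.12, 0.11) (-0.14, 0.09)
-342.7 (-0.15, 0.09) (-0.15, 0.07)
-352.7 (-0.16, 0.06) (-0.16, 0.05)
```

Call:
{"fn": "jog_arm", "kwargs": {
  "motion": [
    {"x": -0.17, "y": 0.03, "z": 0, "wx": 0, "wy": 0, "wz": 0, "gripper": 0},
    {"x": -0.16, "y": 0.02, "z": 0, "wx": 0, "wy": 0, "wz": 0, "gripper": 0}
  ]
}}

```text
t: 9.08
tcp_pos: [616.3, 34.3, 221.2]
tcp_rot: [3.142, -0.002, 1.466]
contact_force: [-2.8, 4.1, 7.5]
finger_gap: 23.1
```

Call:
{"fn": "jog_arm", "kwargs": {
  "motion": [
    {"x": -0.17, "y": 0, "z": 0, "wx": 0, "wy": 0, "wz": 0, "gripper": 0},
    {"x": -0.17, "y": -0.01, "z": 0, "wx": 0, "wy": 0, "wz": 0, "gripper": 0}
  ]
}}

```text
t: 9.25
tcp_pos: [615.7, 27.4, 221.7]
tcp_rot: [3.14, -0.006, 1.468]
contact_force: [0.8, 10.3, 8.5]
finger_gap: 23.5
```

Call:
{"fn": "jog_arm", "kwargs": {
  "motion": [
    {"x": -0.05, "y": -0.01, "z": 0, "wx": 0, "wy": 0, "wz": 0, "gripper": 0},
    {"x": 0, "y": 0, "z": 0, "wx": 0, "wy": 0, "wz": 0, "gripper": 0}
  ]
}}

```text
t: 9.42
tcp_pos: [615.6, 25.6, 221.8]
tcp_rot: [3.139, -0.005, 1.468]
contact_force: [-0.3, 9.7, 8.1]
finger_gap: 22.9
```

Call:
{"fn": "jog_arm", "kwargs": {
  "motion": [
    {"x": -0.1, "y": -0.02, "z": 0, "wx": 0, "wy": 0, "wz": 0, "gripper": 0},
    {"x": 0, "y": 0, "z": 0, "wx": 0, "wy": 0, "wz": 0, "gripper": 0}
  ]
}}

```text
t: 9.58
tcp_pos: [615.1, 22.8, 221.9]
tcp_rot: [3.138, -0.005, 1.469]
contact_force: [0.4, 10.5, 7.5]
finger_gap: 23.2
```

Run:
```python
from h import *
d=save('wrist','w7');save('scene','s7')
```

Call:
{"fn": "jog_arm", "kwargs": {
  "motion": [
    {"x": -0.1, "y": -0.03, "z": 0, "wx": 0, "wy": 0, "wz": 0, "gripper": 0},
    {"x": 0, "y": 0, "z": 0, "wx": 0, "wy": 0, "wz": 0, "gripper": 0}
  ]
}}

```text
t: 9.85
tcp_pos: [614.5, 20.6, 221.8]
tcp_rot: [3.137, -0.006, 1.469]
contact_force: [2.4, 12.6, 4.5]
finger_gap: 23.3
```

Run:
```python
from h import *
d=save('wrist','w8');d2=save('scene','s8')
a=load('wrist4')
im=[load(n)['img'][:,:,::-1] for n in('w7','w8')]
cv2.imwrite('pics/w78.png',np.hstack([cv2.resize(i[100:480,120:520],None,fx=.99,fy=.99) for i in im]))
im=[load(n)['img'][:,:,::-1] for n in('s7','s8')]
cv2.imwrite('pics/s78.png',np.hstack([cv2.resize(i[130:230,310:410],None,fx=4,fy=4,interpolation=2) for i in im]))
```

```text
(no output)
```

View pics/w78.png

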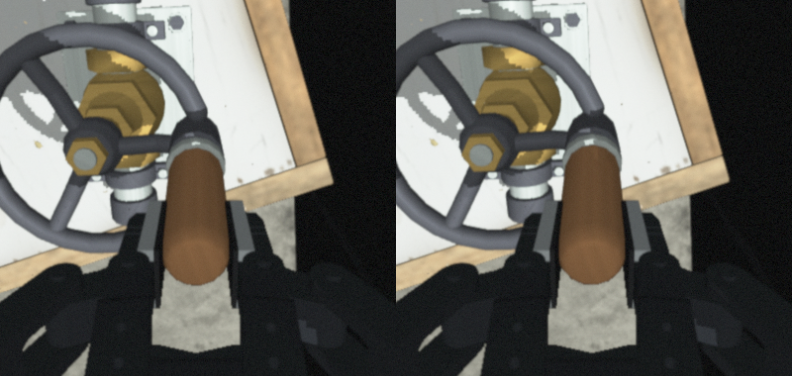

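View pics/s78.png

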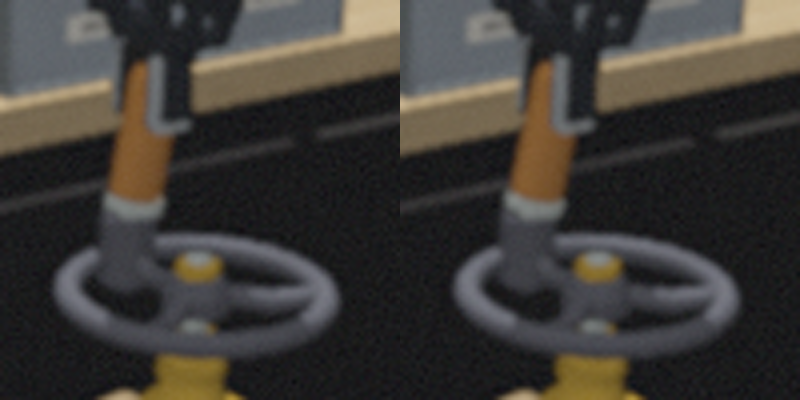

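Call:
{"fn": "jog_arm", "kwargs": {
  "motion": [
    {"x": -0.1, "y": -0.03, "z": 0, "wx": 0, "wy": 0, "wz": 0, "gripper": 0},
    {"x": 0, "y": 0, "z": 0, "wx": 0, "wy": 0, "wz": 0, "gripper": 0}
  ]
}}

```text
t: 10.12
tcp_pos: [613.9, 18.5, 221.8]
tcp_rot: [3.136, -0.007, 1.47]
contact_force: [5.9, 14.2, 2.0]
finger_gap: 23.4
```

Call:
{"fn": "jog_arm", "kwargs": {
  "motion": [
    {"x": -0.12, "y": 0.03, "z": 0, "wx": 0, "wy": 0, "wz": 0, "gripper": 0},
    {"x": 0, "y": 0, "z": 0, "wx": 0, "wy": 0, "wz": 0, "gripper": 0}
  ]
}}

```text
t: 10.28
tcp_pos: [614.0, 16.4, 221.6]
tcp_rot: [3.137, -0.009, 1.471]
contact_force: [4.4, 18.8, 2.3]
finger_gap: 23.4
```

Run:
```python
from h import *
d=save('wrist','w9');d2=save('scene','s9')
im=[load(n)['img'][:,:,::-1] for n in('s7','s9')]
cv2.imwrite('pics/s79.png',np.hstack([cv2.resize(i[130:230,310:410],None,fx=4,fy=4,interpolation=2) for i in im]))
```

```text
(no output)
```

View pics/s79.png

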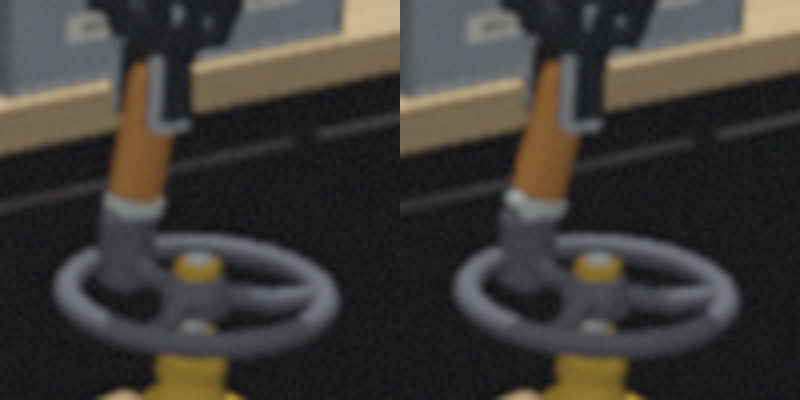

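Run:
```python
from h import *
a=load('s7');
for n in('s8','s9'):
    b=load(n)
    A=cv2.cvtColor(a['img'],7).astype(np.float32)[183:218,320:397];B=cv2.cvtColor(b['img'],7).astype(np.float32)[183:218,320:397]
    print(n,cv2.phaseCorrelate(A,B,cv2.createHanningWindow(A.shape[::-1],cv2.CV_32F)))
d=load('s9')
for P in ([616,36-8,173],[615,25,173],[616,36,173],[616,31,173]): print(P,np.array(proj(d,P))+[1.2,1.2])
im=load('s9')['img'][:,:,::-1]; cv2.imwrite('pics/s9z.png',cv2.resize(im[165:225,315:395],None,fx=10,fy=10,interpolation=2))
```

```text
s8 ((-0.0387877136295387, -0.16784970238305874), 1.1000095936987135)
s9 ((0.15262690602607876, -0.0761320472687288), 0.9953963494963116)
[616, 28, 173] [344.41277354 182.41791603]
[615, 25, 173] [345.90976038 182.28520567]
[616, 36, 173] [341.2462527  183.16740121]
[616, 31, 173] [343.2282283  182.69827383]
```

View pics/s9z.png

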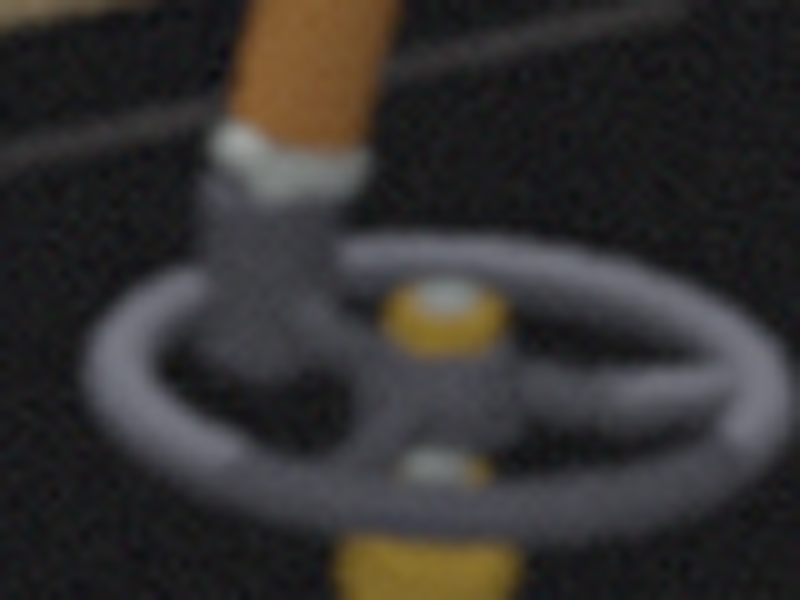

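View pics/w9.png

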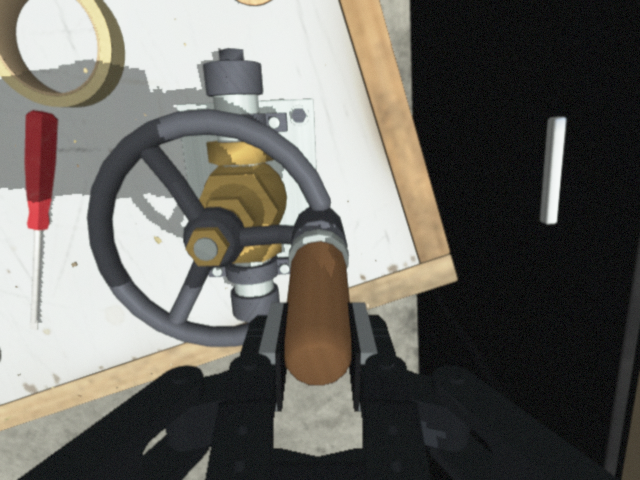

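Run:
```python
from h import *
d=load('w9')
im=d['img'][:,:,::-1]; cv2.imwrite('pics/w9z.png',cv2.resize(im[100:350,80:340],None,fx=3,fy=3,interpolation=2)[:590])
for a,b in(((150,150),(197,217)),((178,320),(202,262)),((300,233),(245,236))):
    A=plane(d,a,150);B=plane(d,b,150);print(A.round(1),B.round(1),np.degrees(np.arctan2(*(A-B)[1::-1])).round(1), np.degrees(np.arctan2(A[1]-36,A[0]-558)).round(1))
```

```text
[535.2  86.3 150. ] [552.4  48.7 150. ] 114.6 114.4
[529.1 -12.4 150. ] [550.1  22.5 150. ] -121.1 -120.9
[607.2  34.  150. ] [576.7  35.3 150. ] -2.5 -2.3
```

View pics/w9z.png

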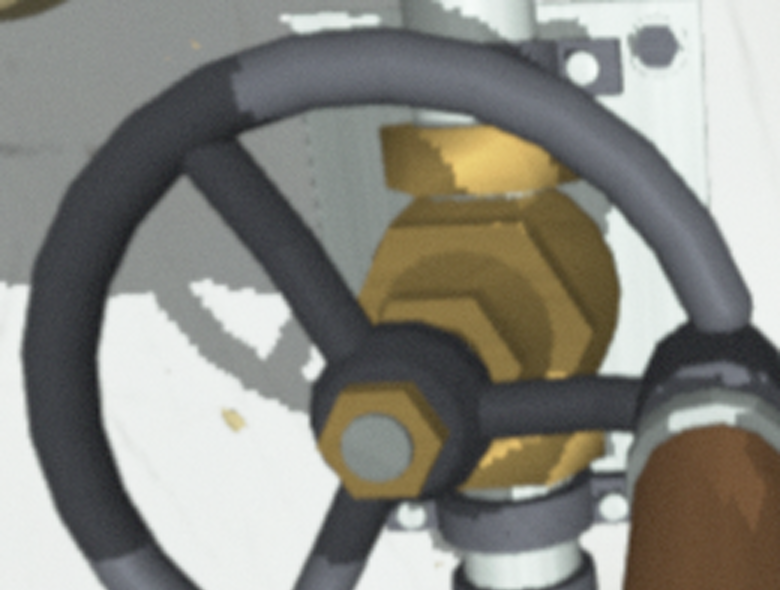

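Call:
{"fn": "jog_arm", "kwargs": {
  "motion": [
    {"x": 0.25, "y": 0.02, "z": 0, "wx": 0, "wy": 0, "wz": 0, "gripper": 0},
    {"x": 0, "y": 0, "z": 0, "wx": 0, "wy": 0, "wz": 0, "gripper": 0.5},
    {"x": 0, "y": 0, "z": 0, "wx": 0, "wy": 0, "wz": 0, "gripper": 0.5},
    {"x": 0.2, "y": 0.02, "z": 0, "wx": 0, "wy": 0, "wz": 0, "gripper": 0.5},
    {"x": 0.35, "y": 0.03, "z": 0, "wx": 0, "wy": 0, "wz": 0, "gripper": 0.5}
  ]
}}

```text
t: 10.8
tcp_pos: [615.7, 31.1, 220.6]
tcp_rot: [-3.141, 0.001, 1.463]
contact_force: [1.2, 0.5, -0.2]
finger_gap: 42.6
```

Call:
{"fn": "jog_arm", "kwargs": {
  "motion": [
    {"x": 0, "y": 0, "z": 0, "wx": 0, "wy": 0, "wz": 0, "gripper": 0.5},
    {"x": 0, "y": 0, "z": 0, "wx": 0, "wy": 0, "wz": 0, "gripper": 0.5}
  ]
}}

```text
t: 10.97
tcp_pos: [616.0, 33.5, 220.6]
tcp_rot: [-3.141, -0.0, 1.467]
contact_force: [0.3, -0.1, 0.8]
finger_gap: 42.8
```

```bash
python3 go.py 616 33 222
python3 - <<'E'
from h import *
d=save('wrist','w10');d2=save('scene','s10')
A=d['img'][100:480,100:500,::-1];B=cv2.resize(d2['img'][130:230,310:410,::-1],(380,380),interpolation=2)
cv2.imwrite('pics/c10.png',np.hstack([A,B]))
E
```

```text
10.9667 [615.96  33.54 220.61] [-3.1413e+00 -1.0000e-04  1.4673e+00] [ 0.3 -0.1  0.8] 42.8
units [-0.018  0.003 -0.046]
```

View pics/c10.png

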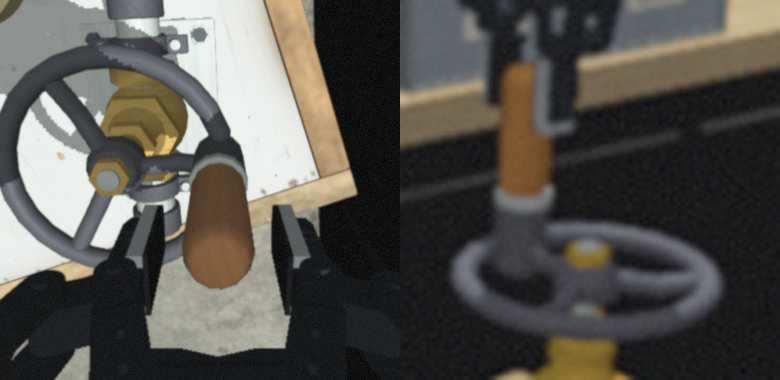

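Call:
{"fn": "jog_arm", "kwargs": {
  "motion": [
    {"x": 0, "y": 0, "z": 0, "wx": 0, "wy": 0, "wz": 0, "gripper": 0},
    {"x": 0, "y": 0, "z": 0, "wx": 0, "wy": 0, "wz": 0, "gripper": 0},
    {"x": 0, "y": 0, "z": 0, "wx": 0, "wy": 0, "wz": 0, "gripper": 0},
    {"x": 0, "y": 0, "z": 0, "wx": 0, "wy": 0, "wz": 0, "gripper": 0}
  ],
  "force": 100
}}

```text
t: 11.4
tcp_pos: [616.1, 32.3, 221.3]
tcp_rot: [3.141, 0.0, 1.466]
contact_force: [-0.4, -0.8, 4.5]
finger_gap: 23.1
```

```bash
python3 - <<'E'
from h import *
d=save('wrist','w11');s=ctrl.observe();print(s['t'],s['tcp_pos'],s['contact_force'],s['finger_gap'])
E
python3 cr.py 616 33.5 12 30
```

```text
11.45 [616.12618044  32.2789198  221.25785658] [-0.2644865  -0.28743054  5.83386526] 23.54535127484172
11.45 [616.1  32.3 221.3] meas th -3.7 r 58.2 F [-0.3 -0.3  5.8]
[(0.4, -0.06), (0.38, -0.15), (0.34, -0.23), (0.28, -0.28), (0.22, -0.35)]
[(0.14, -0.38), (0.06, -0.4), (-0.03, -0.4), (-0.1, -0.39), (-0.19, -0.36)]
[(-0.26, -0.32), (-0.32, -0.25), (-0.36, -0.18), (-0.39, -0.1), (-0.41, -0.02)]
[(-0.4, 0.07), (-0.38, 0.15), (-0.33, 0.22), (-0.29, 0.29), (-0.22, 0.34)]
[(-0.14, 0.38), (-0.06, 0.41), (0.03, 0.4), (0.11, 0.39), (0.18, 0.36)]
[(0.26, 0.31), (0.32, 0.26), (0.36, 0.18), (0.4, 0.1), (0.4, 0.01)]
end [616.   33.5] 357.5
```

Call:
{"fn": "jog_arm", "kwargs": {
  "motion": [
    {"x": 0.4, "y": -0.06, "z": 0, "wx": 0, "wy": 0, "wz": 0, "gripper": 0},
    {"x": 0.38, "y": -0.15, "z": 0, "wx": 0, "wy": 0, "wz": 0, "gripper": 0},
    {"x": 0.34, "y": -0.23, "z": 0, "wx": 0, "wy": 0, "wz": 0, "gripper": 0},
    {"x": 0.28, "y": -0.28, "z": 0, "wx": 0, "wy": 0, "wz": 0, "gripper": 0},
    {"x": 0.22, "y": -0.35, "z": 0, "wx": 0, "wy": 0, "wz": 0, "gripper": 0}
  ]
}}

```text
t: 11.87
tcp_pos: [590.8, 83.9, 221.4]
tcp_rot: [3.137, 0.0, 1.465]
contact_force: [4.5, -3.3, 3.1]
finger_gap: 23.5
```

Call:
{"fn": "jog_arm", "kwargs": {
  "motion": [
    {"x": 0.14, "y": -0.38, "z": 0, "wx": 0, "wy": 0, "wz": 0, "gripper": 0},
    {"x": 0.06, "y": -0.4, "z": 0, "wx": 0, "wy": 0, "wz": 0, "gripper": 0},
    {"x": -0.03, "y": -0.4, "z": 0, "wx": 0, "wy": 0, "wz": 0, "gripper": 0},
    {"x": -0.1, "y": -0.39, "z": 0, "wx": 0, "wy": 0, "wz": 0, "gripper": 0},
    {"x": -0.19, "y": -0.36, "z": 0, "wx": 0, "wy": 0, "wz": 0, "gripper": 0}
  ]
}}

```text
t: 12.28
tcp_pos: [532.7, 87.6, 221.4]
tcp_rot: [3.137, -0.001, 1.467]
contact_force: [5.7, -0.3, -0.2]
finger_gap: 23.2
```

Call:
{"fn": "jog_arm", "kwargs": {
  "motion": [
    {"x": -0.26, "y": -0.32, "z": 0, "wx": 0, "wy": 0, "wz": 0, "gripper": 0},
    {"x": -0.32, "y": -0.25, "z": 0, "wx": 0, "wy": 0, "wz": 0, "gripper": 0},
    {"x": -0.36, "y": -0.18, "z": 0, "wx": 0, "wy": 0, "wz": 0, "gripper": 0},
    {"x": -0.39, "y": -0.1, "z": 0, "wx": 0, "wy": 0, "wz": 0, "gripper": 0},
    {"x": -0.41, "y": -0.02, "z": 0, "wx": 0, "wy": 0, "wz": 0, "gripper": 0}
  ]
}}

```text
t: 12.7
tcp_pos: [500.6, 39.0, 221.5]
tcp_rot: [3.139, -0.002, 1.467]
contact_force: [2.5, 5.3, 2.6]
finger_gap: 23.5
```

Call:
{"fn": "jog_arm", "kwargs": {
  "motion": [
    {"x": -0.4, "y": 0.07, "z": 0, "wx": 0, "wy": 0, "wz": 0, "gripper": 0},
    {"x": -0.38, "y": 0.15, "z": 0, "wx": 0, "wy": 0, "wz": 0, "gripper": 0},
    {"x": -0.33, "y": 0.22, "z": 0, "wx": 0, "wy": 0, "wz": 0, "gripper": 0},
    {"x": -0.29, "y": 0.29, "z": 0, "wx": 0, "wy": 0, "wz": 0, "gripper": 0},
    {"x": -0.22, "y": 0.34, "z": 0, "wx": 0, "wy": 0, "wz": 0, "gripper": 0}
  ]
}}

```text
t: 13.12
tcp_pos: [526.0, -13.2, 221.3]
tcp_rot: [-3.14, -0.002, 1.467]
contact_force: [-3.7, 5.4, 10.6]
finger_gap: 23.0
```

Call:
{"fn": "jog_arm", "kwargs": {
  "motion": [
    {"x": -0.14, "y": 0.38, "z": 0, "wx": 0, "wy": 0, "wz": 0, "gripper": 0},
    {"x": -0.06, "y": 0.41, "z": 0, "wx": 0, "wy": 0, "wz": 0, "gripper": 0},
    {"x": 0.03, "y": 0.4, "z": 0, "wx": 0, "wy": 0, "wz": 0, "gripper": 0},
    {"x": 0.11, "y": 0.39, "z": 0, "wx": 0, "wy": 0, "wz": 0, "gripper": 0},
    {"x": 0.18, "y": 0.36, "z": 0, "wx": 0, "wy": 0, "wz": 0, "gripper": 0}
  ]
}}

```text
t: 13.53
tcp_pos: [583.7, -16.5, 221.2]
tcp_rot: [-3.138, 0.0, 1.466]
contact_force: [-8.0, 1.7, 12.7]
finger_gap: 23.3
```

Call:
{"fn": "jog_arm", "kwargs": {
  "motion": [
    {"x": 0.26, "y": 0.31, "z": 0, "wx": 0, "wy": 0, "wz": 0, "gripper": 0},
    {"x": 0.32, "y": 0.26, "z": 0, "wx": 0, "wy": 0, "wz": 0, "gripper": 0},
    {"x": 0.36, "y": 0.18, "z": 0, "wx": 0, "wy": 0, "wz": 0, "gripper": 0},
    {"x": 0.4, "y": 0.1, "z": 0, "wx": 0, "wy": 0, "wz": 0, "gripper": 0},
    {"x": 0.4, "y": 0.01, "z": 0, "wx": 0, "wy": 0, "wz": 0, "gripper": 0}
  ]
}}

```text
t: 13.95
tcp_pos: [615.9, 31.3, 221.4]
tcp_rot: [-3.141, 0.002, 1.465]
contact_force: [-2.6, -5.8, 8.5]
finger_gap: 22.7
```

```bash
python3 cr.py 616 33.5 12 1
```

```text
13.95 [615.9  31.3 221.4] meas th -4.7 r 58.1 F [-2.6 -5.8  8.5]
[(0.4, -0.06)]
end [615.5  45.6] 9.5
```

Call:
{"fn": "jog_arm", "kwargs": {
  "motion": [
    {"x": 0.4, "y": -0.06, "z": 0, "wx": 0, "wy": 0, "wz": 0, "gripper": 0},
    {"x": 0.38, "y": -0.15, "z": 0, "wx": 0, "wy": 0, "wz": 0, "gripper": 0},
    {"x": 0.34, "y": -0.23, "z": 0, "wx": 0, "wy": 0, "wz": 0, "gripper": 0},
    {"x": 0.28, "y": -0.28, "z": 0, "wx": 0, "wy": 0, "wz": 0, "gripper": 0},
    {"x": 0.22, "y": -0.35, "z": 0, "wx": 0, "wy": 0, "wz": 0, "gripper": 0}
  ]
}}

```text
t: 14.37
tcp_pos: [590.9, 84.0, 221.4]
tcp_rot: [3.137, 0.0, 1.465]
contact_force: [5.5, -3.9, 3.8]
finger_gap: 23.2
```

Call:
{"fn": "jog_arm", "kwargs": {
  "motion": [
    {"x": 0.14, "y": -0.38, "z": 0, "wx": 0, "wy": 0, "wz": 0, "gripper": 0},
    {"x": 0.06, "y": -0.4, "z": 0, "wx": 0, "wy": 0, "wz": 0, "gripper": 0},
    {"x": -0.03, "y": -0.4, "z": 0, "wx": 0, "wy": 0, "wz": 0, "gripper": 0},
    {"x": -0.1, "y": -0.39, "z": 0, "wx": 0, "wy": 0, "wz": 0, "gripper": 0},
    {"x": -0.19, "y": -0.36, "z": 0, "wx": 0, "wy": 0, "wz": 0, "gripper": 0}
  ]
}}

```text
t: 14.78
tcp_pos: [532.7, 87.6, 221.4]
tcp_rot: [3.137, -0.001, 1.467]
contact_force: [6.4, 0.4, 0.6]
finger_gap: 23.4
```

Call:
{"fn": "jog_arm", "kwargs": {
  "motion": [
    {"x": -0.26, "y": -0.32, "z": 0, "wx": 0, "wy": 0, "wz": 0, "gripper": 0},
    {"x": -0.32, "y": -0.25, "z": 0, "wx": 0, "wy": 0, "wz": 0, "gripper": 0},
    {"x": -0.36, "y": -0.18, "z": 0, "wx": 0, "wy": 0, "wz": 0, "gripper": 0},
    {"x": -0.39, "y": -0.1, "z": 0, "wx": 0, "wy": 0, "wz": 0, "gripper": 0},
    {"x": -0.41, "y": -0.02, "z": 0, "wx": 0, "wy": 0, "wz": 0, "gripper": 0}
  ]
}}

```text
t: 15.2
tcp_pos: [500.6, 39.0, 221.5]
tcp_rot: [3.139, -0.002, 1.468]
contact_force: [3.1, 4.3, 2.6]
finger_gap: 23.6
```

Call:
{"fn": "jog_arm", "kwargs": {
  "motion": [
    {"x": -0.4, "y": 0.07, "z": 0, "wx": 0, "wy": 0, "wz": 0, "gripper": 0},
    {"x": -0.38, "y": 0.15, "z": 0, "wx": 0, "wy": 0, "wz": 0, "gripper": 0},
    {"x": -0.33, "y": 0.22, "z": 0, "wx": 0, "wy": 0, "wz": 0, "gripper": 0},
    {"x": -0.29, "y": 0.29, "z": 0, "wx": 0, "wy": 0, "wz": 0, "gripper": 0},
    {"x": -0.22, "y": 0.34, "z": 0, "wx": 0, "wy": 0, "wz": 0, "gripper": 0}
  ]
}}

```text
t: 15.62
tcp_pos: [526.0, -13.2, 221.3]
tcp_rot: [-3.14, -0.002, 1.467]
contact_force: [-3.5, 6.2, 11.2]
finger_gap: 23.2
```

Call:
{"fn": "jog_arm", "kwargs": {
  "motion": [
    {"x": -0.14, "y": 0.38, "z": 0, "wx": 0, "wy": 0, "wz": 0, "gripper": 0},
    {"x": -0.06, "y": 0.41, "z": 0, "wx": 0, "wy": 0, "wz": 0, "gripper": 0},
    {"x": 0.03, "y": 0.4, "z": 0, "wx": 0, "wy": 0, "wz": 0, "gripper": 0},
    {"x": 0.11, "y": 0.39, "z": 0, "wx": 0, "wy": 0, "wz": 0, "gripper": 0},
    {"x": 0.18, "y": 0.36, "z": 0, "wx": 0, "wy": 0, "wz": 0, "gripper": 0}
  ]
}}

```text
t: 16.03
tcp_pos: [583.7, -16.5, 221.2]
tcp_rot: [-3.138, -0.0, 1.465]
contact_force: [-6.4, 0.7, 13.6]
finger_gap: 23.3
```

Call:
{"fn": "jog_arm", "kwargs": {
  "motion": [
    {"x": 0.26, "y": 0.31, "z": 0, "wx": 0, "wy": 0, "wz": 0, "gripper": 0},
    {"x": 0.32, "y": 0.26, "z": 0, "wx": 0, "wy": 0, "wz": 0, "gripper": 0},
    {"x": 0.36, "y": 0.18, "z": 0, "wx": 0, "wy": 0, "wz": 0, "gripper": 0},
    {"x": 0.4, "y": 0.1, "z": 0, "wx": 0, "wy": 0, "wz": 0, "gripper": 0},
    {"x": 0.36, "y": 0.01, "z": 0, "wx": 0, "wy": 0, "wz": 0, "gripper": 0}
  ]
}}

```text
t: 16.45
tcp_pos: [615.8, 30.4, 221.4]
tcp_rot: [-3.141, 0.002, 1.465]
contact_force: [-3.3, -5.7, 9.5]
finger_gap: 22.9
```

```bash
python3 go.py 616 32.5 222
python3 - <<'E'
from h import *
d=save('wrist','w12');d2=save('scene','s12')
A=d['img'][100:480,100:500,::-1];B=cv2.resize(d2['img'][130:230,310:410,::-1],(380,380),interpolation=2)
cv2.imwrite('pics/c12.png',np.hstack([A,B]))
for n in('s9','s10'):
    a=load(n);b=d2
    A=cv2.cvtColor(a['img'],7).astype(np.float32)[180:218,320:397];B=cv2.cvtColor(b['img'],7).astype(np.float32)[180:218,320:397]
    print(n,cv2.phaseCorrelate(A,B,cv2.createHanningWindow(A.shape[::-1],cv2.CV_32F)))
E
```

```text
16.45 [615.77  30.43 221.38] [-3.1412e+00  1.9000e-03  1.4651e+00] [-3.3 -5.7  9.5] 22.9
units [ 0.069  0.    -0.021]
s9 ((-0.2283926426200651, -0.10070637967494278), 0.9572175112366677)
s10 ((0.03445665418510657, -0.0026570859198820074), 1.0303820329904556)
```

View pics/c12.png

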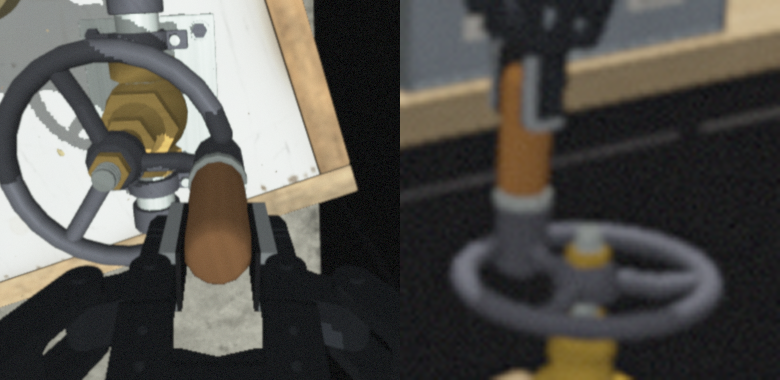

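Run:
```python
from h import *
for n in('w11','w12'):
    d=load(n); im=d['img'][:,:,::-1]; cv2.imwrite(f'pics/{n}z.png',cv2.resize(im[110:370,90:350],None,fx=2.3,fy=2.3,interpolation=2))
```

```text
(no output)
```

View pics/w11z.png

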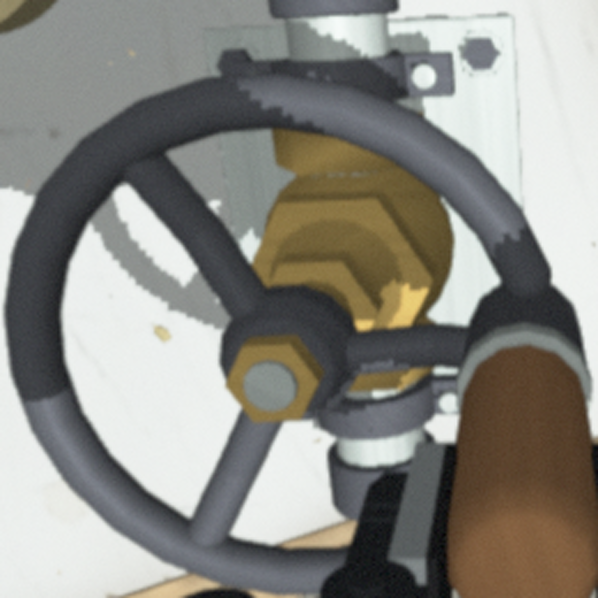

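View pics/w12z.png

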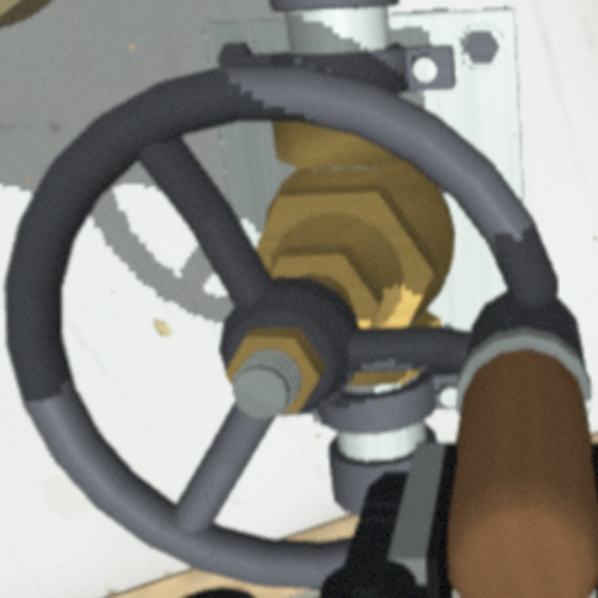

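```bash
cat > ang.py <<'E'
from h import *
def spoke(n,pts,f=2.3,o=(90,110)):
    d=load(n);r=[]
    for (a,b),off in zip(pts,(-120,120,0)):
        A,B=[plane(d,[(p[0]+.5)/f-.5+o[0],(p[1]+.5)/f-.5+o[1]],150) for p in(a,b)]
        r.append(np.degrees(np.arctan2(*(A-B)[1::-1]))+off)
    print(n,np.round(r,1),np.mean(r).round(2))
if __name__=='__main__':
    spoke('w11',[((143,168),(248,300)),((208,538),(263,418)),((465,345),(358,349))])
    spoke('w12',[((160,152),(258,293)),((194,522),(262,412)),((465,349),(358,349))])
E
python3 ang.py
```

```text
w11 [-2.7 -2.8 -3.7] -3.05
w12 [-6.5 -9.1 -6. ] -7.19
```

Call:
{"fn": "jog_arm", "kwargs": {
  "motion": [
    {"x": 0.07, "y": 0, "z": 0, "wx": 0, "wy": 0, "wz": 0, "gripper": 0},
    {"x": 0.07, "y": -0.01, "z": 0, "wx": 0, "wy": 0, "wz": 0, "gripper": 0},
    {"x": 0, "y": 0, "z": 0, "wx": 0, "wy": 0, "wz": 0, "gripper": 0},
    {"x": 0, "y": 0, "z": 0, "wx": 0, "wy": 0, "wz": 0, "gripper": 0}
  ]
}}

```text
t: 16.88
tcp_pos: [616.0, 34.8, 221.3]
tcp_rot: [3.141, 0.001, 1.466]
contact_force: [-1.0, -2.9, 6.4]
finger_gap: 23.4
```

Run:
```python
from h import *
d=save('wrist','w13'); im=d['img'][:,:,::-1]; cv2.imwrite('pics/w13z.png',cv2.resize(im[110:370,90:350],None,fx=2.3,fy=2.3,interpolation=2))
```

```text
(no output)
```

View pics/w13z.png

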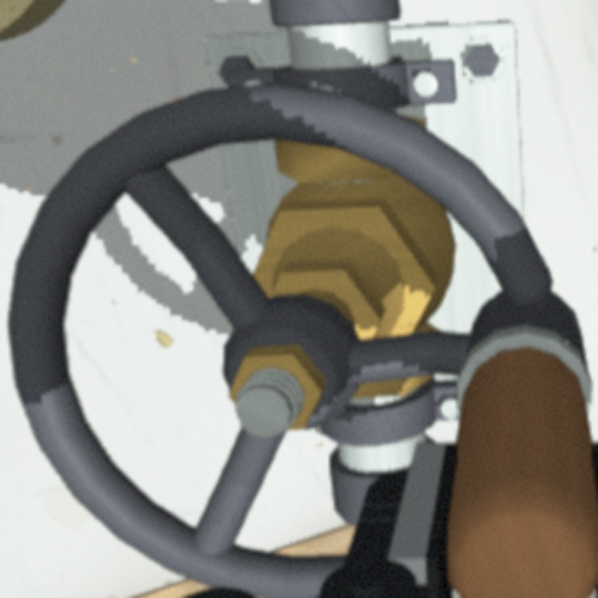

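Run:
```python
from ang import *
spoke('w13',[((146,178),(252,311)),((211,547),(266,427)),((465,350),(358,356))])
# automatic check: register the dark wheel between w11 and w13/w12, after plane-mapping to z=150
def rect(n):
    d=load(n); xs=np.arange(-75,75,.5)
    X,Y=np.meshgrid(558+xs,36+xs); P=np.stack([X,Y,np.full_like(X,150)],-1).reshape(-1,3)
    c=(P-d['eye'])@d['rotation'];q=c[:,:2]/c[:,2:];q=q*(1+float(d['k1'])*(q**2).sum(1,keepdims=True))
    K=d['K'];m=np.stack([K[0,0]*q[:,0]+K[0,2],K[1,1]*q[:,1]+K[1,2]],-1).astype(np.float32).reshape(300,300,2)
    return cv2.remap(d['img'],m[...,0],m[...,1],1)
ims=[]
for n in('w11','w12','w13'):
    r=rect(n)[::-1]; ims.append(r[:,:,::-1])
cv2.imwrite('pics/rect.png',cv2.resize(np.hstack(ims),(798,266)))
```

```text
w13 [-2.7 -2.7 -2.5] -2.64
```

View pics/rect.png

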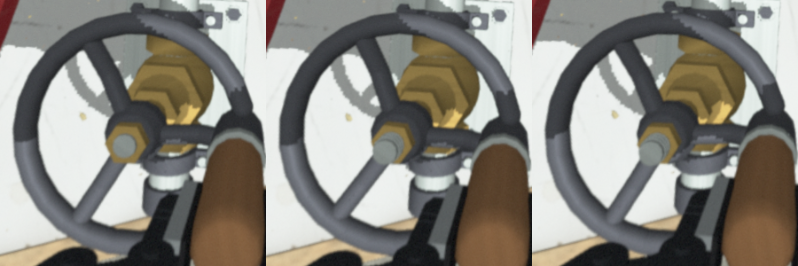

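Call:
{"fn": "jog_arm", "kwargs": {
  "motion": [
    {"x": 0, "y": 0, "z": 0, "wx": 0, "wy": 0, "wz": 0, "gripper": 0},
    {"x": 0, "y": 0, "z": 0, "wx": 0, "wy": 0, "wz": 0, "gripper": 0},
    {"x": 0, "y": 0, "z": 0, "wx": 0, "wy": 0, "wz": 0, "gripper": 0},
    {"x": 0, "y": 0, "z": 0, "wx": 0, "wy": 0, "wz": 0, "gripper": 0},
    {"x": 0, "y": 0, "z": 0, "wx": 0, "wy": 0, "wz": 0, "gripper": 0}
  ]
}}

```text
t: 17.35
tcp_pos: [616.0, 34.9, 221.4]
tcp_rot: [3.141, 0.001, 1.465]
contact_force: [-0.2, -2.7, 6.6]
finger_gap: 23.3
```

Run:
```python
from h import *
d=save('scene','sf');w=save('wrist','wf');a=load('w13')
print(np.abs(w['img'].astype(int)-a['img']).mean(), ctrl.observe()['t'])
```

```text
2.893767361111111 17.45
```

View pics/sf.png

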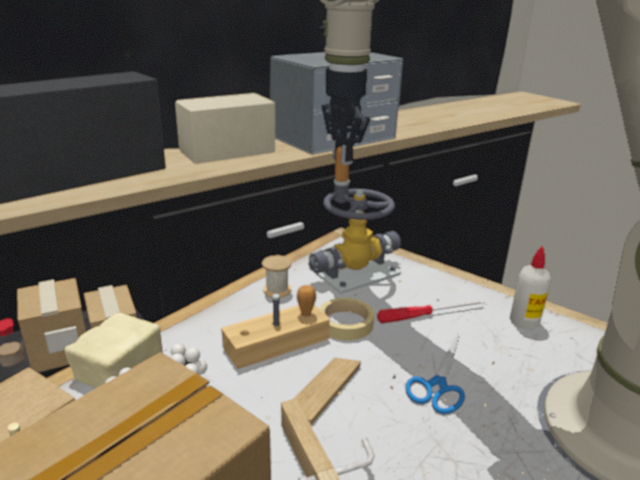

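The final picture shows the handle upright in the socket at (341,165). The drift and awl still stand in the block at (277,308) and (306,300), and the spool (277,277) and tape (348,318) have not moved. The arm is steady, so I am handing in.

```bash
python3 -c "
from rig import ctrl
print(ctrl.hand_in())"
```

```text
the job is handed in; nothing more can be done
None
```

I stood the handle in the wheel socket and cranked the wheel clockwise about 0.42 turn onto its stop. I then backed it off two turns counter-clockwise and handed in at about 17.5 s, still gripping the handle.

- **Closed on the stop:** under a 19 N push at the handle, about five times the friction force, the wheel did not move between pictures. The handle tilted in the grip during that push. I released and re-gripped it upright before backing off, and the spoke angles read the same afterwards.
- **Two turns:** the first finish measured about 4° short by the spoke angles in the wrist picture. I added 4 mm, and the socket then read -2.6° against -3.05° at the stop, so it agrees within about 0.5°. The stem had visibly risen between the two pictures.
- **Holding still:** in a final 0.4 s hold the pose did not change. The remaining side force was about 3 N, below the wheel's friction.
- **Other items:** the awl and drift still stand in the block, and the tape roll and wick spool look unmoved. I judged this by eye from the last scene picture and did not measure it.

No check was left failing. My first three move calls were rejected for missing row fields; nothing moved and no harm came of it.

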